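Hang the rinsed cups to drain by the coffee grinder

TASK

Push the draining stand's drip tray fully home, and only then hang the two rinsed cups that stand mouth-down on the worktop, one at a time: the small espresso cup on the short peg and the tall tumbler on the long peg. Slide each cup along its slanting peg, mouth first, until the peg's end meets the inside of the cup's bottom before you let go, and leave both hanging there by themselves. Leave the other things on the worktop where they are.

Things in the scene. Friction and masses are not known exactly. Their poses are not given: they have to be found in the camera images.
- espresso_mid (a point): Small white espresso cup, mouth-down on the worktop: straight-sided, 64 mm tall, 58 mm outside, 50 mm inside diameter, outer edge of the bottom bevelled over 8 mm; 150 g. Loop handle at +y, reaching 53 mm from the axis, 10 to 44 mm above the mouth. Point: on the axis, half-way up; z points to the closed bottom (up at the start). Inside of the bottom 27 mm along +z, mouth 32 mm along -z.
- tumbler_mid (a point): Tall white ceramic tumbler, no handle, mouth-down on the worktop: straight-sided, 95 mm tall, 60 mm outside, 52 mm inside diameter, outer edge of the bottom bevelled over 6 mm; 220 g. Point: on the axis, half-way up; z points to the closed bottom (up at the start). Inside of the bottom 40.5 mm along +z, mouth 47.5 mm along -z.
- stand: Dark steel draining stand, fixed: two 200 mm feet, 300 mm apart, and a cross bar 100 mm above the worktop. Origin on the worktop, mid-feet; -x is the front, where the pegs lean and the tray pulls out; y runs along the bar, which is 70 mm behind the origin. One peg stands 75 mm left, one 75 mm right of its middle; which is where varies.
- long_peg_tip (a point): Free end of the long peg: a fixed wooden dowel, 18 mm thick, round-ended, 115 mm long from its root on the bar. It leans 44 degrees from vertical: root to tip runs along (-0.695, 0, 0.719) of this frame, whose z is vertical. The tip is 183 mm above the worktop.
- short_peg_tip (a point): Free end of the short peg: same as the long one but 75 mm long; leans the same way, along (-0.695, 0, 0.719) of this frame; the tip is about 154 mm above the worktop.
- tray (a joint): How far the steel drip tray is pulled out of the stand (m); 0 is fully home against its stop. It slides with about 1.5 N of friction.
- tray_front (a point): Middle of the drip tray's front panel, on its outer face, 22 mm above the worktop. The panel is upright, 250 mm wide, its top 40 mm and its lower edge 4 mm above the worktop. -x of this frame points out of the stand, so the tray goes home along +x.
- tamper: Stainless tamper standing on its 58 mm base, 90 mm tall; origin under its middle. Leave alone.
- spoon: Steel spoon lying flat, 140 mm long along its x. Leave alone.
- brush: Wooden-handled bristle brush lying down, 180 mm long along its x. Leave alone.
- canister: Clear acrylic canister with lid, 98 mm across and 160 mm tall; origin under its middle. Leave alone.
- jug: Steel milk jug with handle, 84 mm across and 100 mm tall; origin under its middle. Leave alone.
- saucer: White saucer, 130 mm across, 18 mm tall; origin under its middle. Leave alone.
Things that resemble listed ones, but are neither listed nor needed, are in the scene too. Leave any green look-alike of the part that bears tumbler_mid alone.

How it is judged:
On the way, in this order (a step that is already met when the one before it is completed fails the run):
1. the drip tray is fully home (within 6 mm) while neither cup is on its peg (value of joint tray below 0.006 m and not (z of short_peg_tip in the frame of espresso_mid above 0.019 m and distance between short_peg_tip and espresso_mid below 0.036 m and angle between espresso_mid's own z axis and vertical below 1.15 rad) and not (z of long_peg_tip in the frame of tumbler_mid above 0.0325 m and distance between long_peg_tip and tumbler_mid below 0.047 m and angle between tumbler_mid's own z axis and vertical below 1.15 rad)), for 0.2 s.
2. one cup, still in the fingers, is slid onto its own peg until the peg's end is within 8 mm of the inside of its bottom (((z of short_peg_tip in the frame of espresso_mid above 0.019 m and distance between short_peg_tip and espresso_mid below 0.036 m and angle between espresso_mid's own z axis and vertical below 1.15 rad and contact force between the fingers and espresso above 0.3 N) or (z of long_peg_tip in the frame of tumbler_mid above 0.0325 m and distance between long_peg_tip and tumbler_mid below 0.047 m and angle between tumbler_mid's own z axis and vertical below 1.15 rad and contact force between the fingers and tumbler above 0.3 N))), for 0.1 s.
3. the other cup likewise, still in the fingers, while the first hangs (z of short_peg_tip in the frame of espresso_mid above 0.019 m and distance between short_peg_tip and espresso_mid below 0.036 m and angle between each of espresso_mid, tumbler_mid's own z axis and vertical below 1.15 rad and z of long_peg_tip in the frame of tumbler_mid above 0.0325 m and distance between long_peg_tip and tumbler_mid below 0.047 m and (contact force between the fingers and espresso above 0.3 N or contact force between the fingers and tumbler above 0.3 N)), for 0.1 s.
At the end, for the whole second after the job is handed in: The espresso cup hangs mouth-down on the short peg and the tumbler on the long peg, each with the peg's end inside it within 8 mm of the inside of its bottom (along the cup's axis), tilted less than 66 degrees, at rest and released; the drip tray is within 6 mm of fully home (z of short_peg_tip in the frame of espresso_mid above 0.019 m and distance between short_peg_tip and espresso_mid below 0.036 m and angle between each of espresso_mid, tumbler_mid's own z axis and vertical below 1.15 rad and z of long_peg_tip in the frame of tumbler_mid above 0.0325 m and distance between long_peg_tip and tumbler_mid below 0.047 m and value of joint tray below 0.006 m and linear speed of each of espresso, tumbler below 0.03 m/s); the robot touches nothing.
It fails at once if a bystander (tamper, spoon, brush, canister, jug or saucer) is moved more than 30 mm (distance of any of tamper, spoon, brush, canister, jug, saucer from where it was at the start of the episode above 0.03 m).
It also fails if it takes over 72 s, if anything falls off the work surface, if the arm or the gripper's body presses on something with over 40 N, if the wrist force passes 120 N, or if a joint passes its speed limit or range.

ROBOT

A 7-joint arm with a two-finger parallel gripper is mounted at the origin on the work surface. World frame = base frame: x ahead of the robot, y to its left, z up, the work surface at z = 0. Lengths are in m, angles in rad, forces in N, time in s.
With the tool pointing down it reaches from about 0.425 to 0.925 m from the base axis. Payload 6.8 kg.
Tool frame: the origin (TCP) lies between the finger pads; the fingertips stand 22 mm ahead of it and the grasp point (between the pads) lies 3 mm ahead of it (bot.tip_reach is the distance from the TCP to the fingertips, in m); z points along the fingers, x is the direction in which the jaws open and shut, and the axes are right-handed (so a half turn about z gives the same grasp; the last joint's range is limited). The gripper opens to 85 mm and grips with 20 to 120 N. Pads are 22 mm wide; open, the fingers measure 114 mm over their backs; the gripper's body (76 mm by 85 mm) begins 54 mm behind the grasp point. The pads swing forward as they close: fully open they stand 13 mm farther back than shut.
Start: joints at [1.025, 0.477, 0.022, 1.555, -0.011, 1.109, -0.083], TCP at [0.286, -0.611, 0.253] pointing down, gripper open.
Joint ranges: [-2.96, 2.96], [-0.34, 2.1], [-1.41, 1.46], [0.24, 2.44], [-1.37, 4.51], [0.17, 1.92], [-2.96, 2.96]. Speed limits (rad/s): [2.39, 2.39, 3.14, 3.14, 3.14, 3.14, 3.14].

INTERFACE

Orientations are given as a unit quaternion [w, x, y, z].
In Python, from station import bot gives the robot as it stands.
- The arm moves only by the tool step_arm, never from a script. Its argument "targets" is a list of rows, each a list of 5 numbers: the shift along the tool's x, y, z in mm, then the turn about the tool's z in degrees, then the closure, from 0 (fully open) to 1 (shut). In form: [[dx, dy, dz, spin, jaw], ...]. A call has 1 to 20 rows; each row is the pose to reach, as a shift and turn from the pose commanded when the call began, along the tool's axes at that moment; what a row does not reach only later rows make up. A row lasts 1/12 s, in which the tool goes at most 41.7 mm and 7.16 degrees, less where a joint would pass 70% of its speed; a pose out of reach is approached as far as the arm can. A call with a gripper value outside its range is refused whole. The fingers move at their own pace and stop on an object; "newtons" is the grip in N (left out, the last holds). Time passes only in rows, so rows that repeat a pose let the fingers close. It gives the time, the measured TCP pose, the force and the opening at its end, in the units of the state.
- bot.get_obs(): the state, without advancing time (a new reading comes with each control period).
- bot.read_camera(name): name is "scene" or "top"; returns a dict with "frame" (480x640x3 uint8, red, green, blue), "z_map" (480x640 float32, m along the optical axis (not along the pixel's ray), 0 where there is no reading), "fov_y" (degrees; the focal length in pixels is half the picture's height over the tangent of half this angle, whatever the lens; pixels are square), "cx", "cy" (the principal point, pixels), "R" (3x3) and "t" (3): a world point X has camera coordinates R X + t. Camera axes: x right, y down, z forward; pixel columns grow to the right and rows downward; lengths in m; the calibration is good to about 2 mm. A picture is of the moment at which its call begins.
- bot.hand_in(): hands the job in, once; it reports no verdict.
The state is a dict: "t": time; "q": joint angles; "joint_vel": joint speeds; "joint_torque": joint torques, N m; "eef_pos": TCP position; "tool_rot": TCP orientation; "contact_force": force on the tool from outside, world axes, zero at the start; "torque": the same for the moment, N m; "gripper_width": opening from 0.0 (shut) to 1.0 (fully open).
Only numpy, scipy, OpenCV 4.12 (cv2) and the standard library are available. Lean on these libraries where they do the work, as an engineer would, in place of code of your own. Each camera call takes 0.05 s, during which the arm holds its last target.

## Working session

There is one attempt and no reset: what is moved stays moved. The work goes in short steps, Python scripts to look and compute and a tool call to move; the robot and the scene stay as the last step left them, time stands still between calls to the robot, and variables do not carry over. Pictures are saved under pics/ and viewed, and the job is handed in when it is done.

Besides the shell and the picture viewer there is one more tool, called after ">>>" as a command line: name --pt "numbers of a row" for each row, then --argument value for the rest. step_arm: Moves the arm, as the interface text tells. Its arguments: {"type":"object","properties":{"targets":{"type":"array"},"newtons":{"type":"number"}},"required":["targets"]}

```bash
ls; mkdir -p pics; python3 - <<'E'
from station import bot
import cv2,numpy as np
for n in("scene","top"):
    d=bot.read_camera(n); cv2.imwrite(f"pics/{n}0.png",d["frame"][:,:,::-1])
    np.savez(f"{n}0.npz",**d)
    print(n,d["fov_y"],d["cx"],d["cy"],np.round(d["R"],4).tolist(),d["t"])
print(bot.get_obs())
E
```

```text
pics
scene 45.81761907626262 313.96859965180795 246.59396846176338 [[-0.6605, 0.7506, -0.0198], [0.5733, 0.4872, -0.6588], [-0.4848, -0.4465, -0.7521]] [ 0.289846   -0.22440578  1.70389458]
top 57.535515707971264 317.38179029911987 242.804173710297 [[0.0116, -0.9998, 0.0141], [-0.9997, -0.0119, -0.0208], [0.021, -0.0139, -0.9997]] [0.04509925 0.48062885 1.10604514]
{'t': 0.1, 'q': array([ 1.0249192 ,  0.47770182,  0.02236905,  1.55632968, -0.01148779,
        1.10929389, -0.08304199]), 'joint_vel': array([-0.00011973, -0.00195776,  0.0011062 , -0.00166458,  0.00075396,
        0.00124455, -0.00018862]), 'joint_torque': array([ 4.98465408e-03, -5.97765934e+01,  1.61384538e+00, -2.81958675e+01,
        1.28362534e-02,  4.93591855e-03, -4.65255823e-05]), 'eef_pos': array([ 0.28592161, -0.61091805,  0.25244356]), 'tool_rot': array([-3.70384347e-04,  8.43795276e-01, -5.36664596e-01, -7.11464597e-04]), 'contact_force': array([-0.114148  ,  0.56496224,  0.21900535]), 'torque': array([ 0.02206057, -0.01555655,  0.01349365]), 'gripper_width': 0.9973201037836096}
```

View pics/scene0.png

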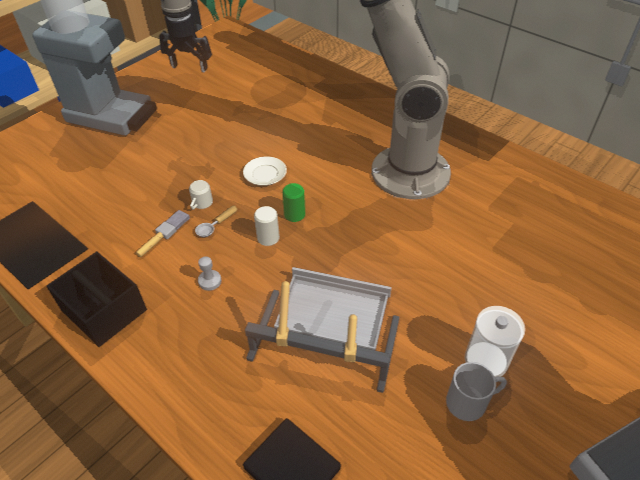

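View pics/top0.png

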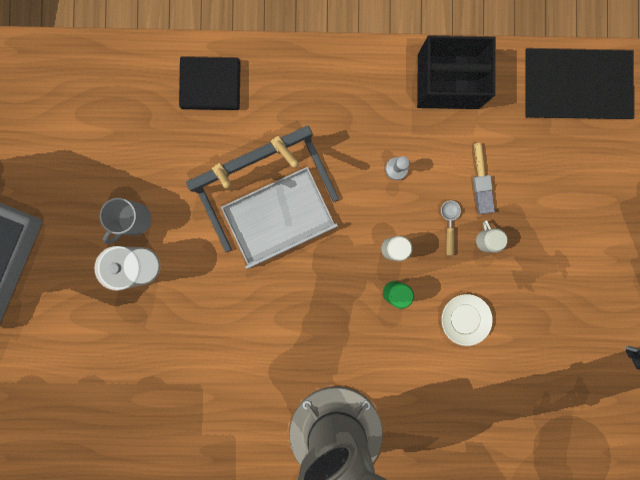

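Candidates I see:
- Tumbler: the white tumbler, scene (266,226) / top (397,248). Its green look-alike is at scene (294,203) / top (398,295). The saucer and the clear canister at (499,335) are also pale.
- Espresso cup: the only white cup with a handle, scene (200,194) / top (491,239). The grey jug at (470,390) also has a handle.
- Pegs: the long one is on the right in the top view (285,152), the short one on the left (220,176).

I'll check the choices in close crops and measure.

```bash
cat > h.py <<'E'
import numpy as np, cv2
def load(n): return dict(np.load(n))
def world(d):
    f=240/np.tan(np.radians(float(d["fov_y"])/2)); z=d["z_map"]
    v,u=np.mgrid[:480,:640]
    P=np.stack([(u-d["cx"])*z/f,(v-d["cy"])*z/f,z],-1)
    return (P-d["t"])@d["R"]
def proj(d,X):
    f=240/np.tan(np.radians(float(d["fov_y"])/2)); c=d["R"]@np.asarray(X)+d["t"]
    return c[:2]/c[2]*f+[d["cx"],d["cy"]]
def ray(d,u,v,z):
    f=240/np.tan(np.radians(float(d["fov_y"])/2))
    r=d["R"].T@np.array([(u-d["cx"])/f,(v-d["cy"])/f,1]); o=-d["R"].T@d["t"]
    return o+r*(z-o[2])/r[2]
E
python3 - <<'E'
from h import *
T=load("top0.npz");S=load("scene0.npz")
WT=world(T);WS=world(S)
print("table z",np.median(WT[300:400,200:280,2]),np.median(WS[120:160,200:240,2]))
for n,W,d in(("top",WT,T),("scene",WS,S)):
    hsv=cv2.cvtColor(d["frame"],cv2.COLOR_RGB2HSV)
    m=((hsv[...,1]<60)&(hsv[...,2]>130)&(W[...,2]>0.012)&(W[...,2]<.3)).astype(np.uint8)
    k,l,st,c=cv2.connectedComponentsWithStats(m)
    for i in range(1,k):
        if st[i,4]>60:
            P=W[l==i]; zt=np.percentile(P[:,2],98); top=P[P[:,2]>zt-.006]
            print(n,st[i],"z",zt.round(3),"topmean",top.mean(0).round(4),"mid",((top.max(0)+top.min(0))/2).round(4),"ext",(top.max(0)-top.min(0)).round(3),len(top))
    # wood pegs
    hs=(hsv[...,0]>12)&(hsv[...,0]<30)&(hsv[...,1]>70)&(W[...,2]>.085)&(W[...,2]<.21)&(W[...,0]>.2)
    k,l,st,c=cv2.connectedComponentsWithStats(hs.astype(np.uint8))
    for i in range(1,k):
        if st[i,4]>60:
            P=W[l==i]; o=np.argsort(P[:,2]); print(n,"peg",st[i],"hi",P[o[-8:]].mean(0).round(4),"lo",P[o[:8]].mean(0).round(4))
    dark=(hsv[...,2]<110)&(W[...,2]>.08)&(W[...,2]<.115)&(W[...,0]>.3)&(W[...,1]<.45)&(W[...,1]>-.1)
    k,l,st,c=cv2.connectedComponentsWithStats(dark.astype(np.uint8))
    for i in range(1,k):
        if st[i,4]>150: 
            P=W[l==i]; (cx,cy),(w,h),a=cv2.minAreaRect((P[:,:2]*1000).astype(np.float32)); print(n,"bar",st[i],cx,cy,w,h,a,np.percentile(P[:,2],95))
a=cv2.resize(T["frame"][140:340,350:530],(720,800))[:600]
b=cv2.resize(T["frame"][110:280,170:350],(720,680))[:600]
cv2.imwrite("pics/c1.png",a[:,:,::-1]);cv2.imwrite("pics/c2.png",b[:,:,::-1])
E
```

```text
table z -6.2789653222022254e-06 0.000351292076189005
top [386 156  23  23 363] z 0.09 topmean [ 0.6723 -0.1478  0.0866] mid [ 0.6733 -0.1481  0.0882] ext [0.026 0.026 0.009] 88
top [221 167 117 101 771] z 0.043 topmean [0.4729 0.1144 0.0404] mid [0.4733 0.1157 0.0417] ext [0.111 0.224 0.009] 282
top [474 175  20  38 552] z 0.024 topmean [ 0.6162 -0.368   0.0201] mid [ 0.6094 -0.3685  0.0217] ext [0.094 0.048 0.008] 384
top [122 199  14  34  67] z 0.104 topmean [0.5321 0.4856 0.1005] mid [0.5358 0.4886 0.101 ] ext [0.076 0.029 0.006] 63
top [477 221  30  31 593] z 0.068 topmean [ 0.4917 -0.3814  0.0644] mid [ 0.492  -0.3814  0.0663] ext [0.051 0.049 0.009] 316
top [382 236  30  25 595] z 0.099 topmean [ 0.4694 -0.1405  0.0956] mid [ 0.4694 -0.1405  0.0969] ext [0.054 0.054 0.008] 375
top [  95  246   64   44 2144] z 0.16 topmean [0.4172 0.4962 0.16  ] mid [0.4168 0.4967 0.1593] ext [0.022 0.021 0.008] 87
top [442 294  50  51 784] z 0.021 topmean [ 0.2894 -0.3279  0.0175] mid [ 0.2926 -0.3261  0.0192] ext [0.126 0.126 0.008] 430
top [306 389  64  21 471] z 0.018 topmean [ 0.0934 -0.004
[... 2394 characters left out ...]
4 0.006] 2
scene peg [  0   0  40  16 341] hi [ 0.3584 -1.5683  0.1835] lo [ 0.3103 -1.5604  0.1506]
scene peg [275 281  14  64 574] hi [0.6488 0.1037 0.186 ] lo [0.7197 0.1569 0.0866]
scene peg [344 314  13  46 415] hi [0.6068 0.2589 0.1581] lo [0.6557 0.2893 0.0872]
scene bar [245 324  32  18 372] 728.568115234375 106.52497863769531 27.939516067504883 72.00447845458984 24.695310592651367 0.10321937873109806
scene bar [287 331  58  27 805] 674.030517578125 217.26414489746094 30.31477165222168 128.50563049316406 24.03282356262207 0.10304500161273422
scene bar [356 347  34  21 466] 621.9486694335938 325.46356201171875 27.279281616210938 68.84481048583984 26.045263290405273 0.10295253144183888
```

View pics/c1.png

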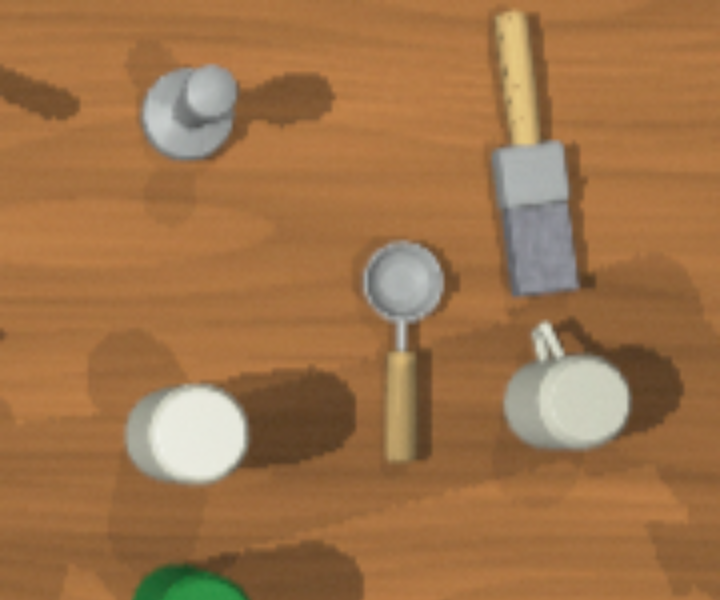

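View pics/c2.png

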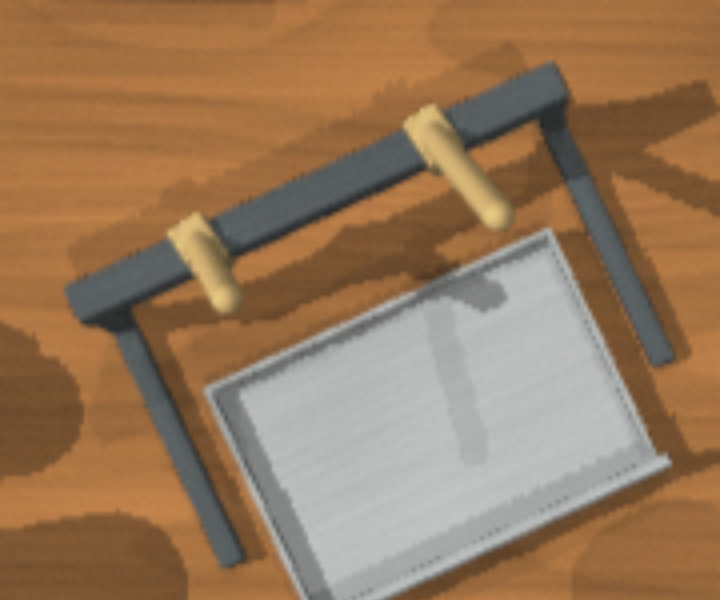

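```bash
python3 - <<'E'
from h import *
T=load("top0.npz");S=load("scene0.npz")
yaws=[]
for n,d in(("top",T),("scene",S)):
    W=world(d);hsv=cv2.cvtColor(d["frame"],cv2.COLOR_RGB2HSV)
    m=(W[...,2]>.085)&(W[...,2]<.108)&(W[...,0]>.57)&(W[...,1]<.40)&(W[...,1]>.03)
    P=(W[m][:,:2]*1000).astype(np.float32); r=cv2.minAreaRect(P); print(n,"bar rect",r, len(P))
    m=(W[...,2]>.098)&(W[...,2]<.108)&(W[...,0]>.57)&(W[...,1]<.40)&(W[...,1]>.03)
    P=(W[m][:,:2]*1000).astype(np.float32)
    vx,vy,x0,y0=cv2.fitLine(P,cv2.DIST_L2,0,.01,.01).ravel(); print("line",np.degrees(np.arctan2(vy,vx)),x0,y0)
    yaw=np.radians(25.8);ex=np.array([np.cos(yaw),np.sin(yaw)]);ey=np.array([-ex[1],ex[0]])
    a=P@ey; print("along y range",np.percentile(a,[.5,99.5]),"x med",np.median(P@ex))
    # panel top
    m=(W[...,2]>.036)&(W[...,2]<.05)&(W[...,0]>.38)&(W[...,0]<.56)&(W[...,1]>-.03)&(W[...,1]<.26)&(hsv[...,1]<60)
    P=(W[m][:,:2]*1000).astype(np.float32); print("panel rect",cv2.minAreaRect(P),len(P))
    vx,vy,x0,y0=cv2.fitLine(P,cv2.DIST_L2,0,.01,.01).ravel(); print("line",np.degrees(np.arctan2(vy,vx)))
    # handle
    m=(W[...,2]>.008)&(W[...,2]<.055)&(np.hypot(W[...,0]-.493,W[...,1]+.381)>.034)&(np.hypot(W[...,0]-.493,W[...,1]+.381)<.056)&(hsv[...,1]<90)
    P=W[m]; print("handle",P.mean(0),len(P),np.degrees(np.arctan2(P[:,1].mean()+.381,P[:,0].mean()-.4925)))
E
```

```text
top bar rect ((675.6678466796875, 213.7158966064453), (34.349979400634766, 314.9225769042969), 26.181604385375977) 1447
line -64.139984 675.90656 214.43112
along y range [-257.18891769   54.4881362 ] x med 702.065512147054
panel rect ((472.2154235839844, 115.77875518798828), (8.019826889038086, 247.17234802246094), 25.85674285888672) 310
line -64.158585
handle [ 0.53267453 -0.36977466  0.02804984] 32 15.611123364254137
scene bar rect ((676.2154541015625, 214.53614807128906), (34.199073791503906, 315.8207702636719), 26.08490562438965) 1851
line -64.08425 675.28564 219.13962
along y range [-255.93352113   54.93362394] x med 703.5870815658475
panel rect ((473.2640380859375, 116.4847412109375), (13.412135124206543, 248.18072509765625), 25.735103607177734) 312
line -64.108246
handle [ 0.53466312 -0.36898048  0.029109  ] 25 15.911363963187862
```

```bash
python3 - <<'E'
from h import *
T=load("top0.npz");S=load("scene0.npz")
ex=np.array([.8999,.4361]);ey=np.array([-ex[1],ex[0]])
for n,d in(("top",T),("scene",S)):
    W=world(d);hsv=cv2.cvtColor(d["frame"],cv2.COLOR_RGB2HSV)
    hs=(hsv[...,0]>12)&(hsv[...,0]<30)&(hsv[...,1]>70)&(W[...,2]>.112)&(W[...,2]<.21)&(W[...,0]>.5)&(W[...,0]<.8)
    k,l,st,c=cv2.connectedComponentsWithStats(hs.astype(np.uint8))
    for i in range(1,k):
        if st[i,4]<60: continue
        P=W[l==i]; a=cv2.fitLine(P.astype(np.float32),cv2.DIST_HUBER,0,.001,.001).ravel(); v=a[:3]*np.sign(a[2])
        t=(P-a[3:])@v
        # 2D image axis: endpoints by minAreaRect
        print(n,st[i],"dir",v.round(3),"lean",np.degrees(np.arccos(v[2])).round(1),"yaw of -xy",np.degrees(np.arctan2(-v[1],-v[0])).round(1),"end",(a[3:]+v*np.percentile(t,99.5)).round(4),"len",np.ptp(t).round(3))
        vv,uu=np.nonzero(l==i); b=cv2.fitLine(np.stack([uu,vv],-1).astype(np.float32),cv2.DIST_L2,0,.01,.01).ravel()
        tt=(np.stack([uu,vv],-1)-b[2:])@b[:2]; print("  img axis ends",(b[2:]+b[:2]*tt.min()).round(1),(b[2:]+b[:2]*tt.max()).round(1))
for nm,xp,yp,L in(("long",.7025,-.1763,.115),("short",.7025,-.0263,.075)):
    for yaw in(25.86,):
        r=np.array([*(xp*ex+yp*ey),.1]); tip=r+L*np.array([-.695*np.cos(np.radians(yaw)),-.695*np.sin(np.radians(yaw)),.719])
        print(nm,"root",r,proj(T,r).round(1),proj(S,r).round(1),"tip",tip,proj(T,tip).round(1),proj(S,tip).round(1))
for n,d in(("top",T),):
    cv2.imwrite("pics/p1.png",cv2.resize(d["frame"][125:200,200:320],(800,500),interpolation=cv2.INTER_NEAREST)[:,:,::-1])
cv2.imwrite("pics/p2.png",cv2.resize(S["frame"][270:370,260:380],(720,600),interpolation=cv2.INTER_NEAREST)[:,:,::-1])
E
```

```text
top [276 142  23  26 235] dir [-0.592 -0.412  0.692] lean 46.2 yaw of -xy 34.8 end [0.6445 0.1034 0.1869] len 0.108
  img axis ends [277.3 142.5] [296.8 166.1]
top [217 169  14  19 149] dir [-0.622 -0.421  0.66 ] lean 48.7 yaw of -xy 34.1 end [0.6018 0.2525 0.158 ] len 0.069
  img axis ends [218.3 168.8] [228.1 186.9]
scene [278 281  11  51 399] dir [-0.578 -0.404  0.709] lean 44.8 yaw of -xy 34.9 end [0.6454 0.1045 0.187 ] len 0.107
  img axis ends [281.8 331. ] [284.9 280.9]
scene [346 314  11  33 237] dir [-0.598 -0.39   0.7  ] lean 45.6 yaw of -xy 33.1 end [0.6028 0.2561 0.1576] len 0.067
  img axis ends [349.9 346.2] [353. 314.]
long root [0.70906418 0.14770788 0.1       ] [277.5 143.2] [281.5 334.3] tip [0.63714267 0.1128467  0.182685  ] [290.4 167.3] [290.5 282.1]
short root [0.64364918 0.28269288 0.1       ] [219.  170.4] [349.7 349.9] tip [0.59674385 0.25995733 0.153925  ] [223.8 187.2] [356.1 315.2]
```

View pics/p2.png

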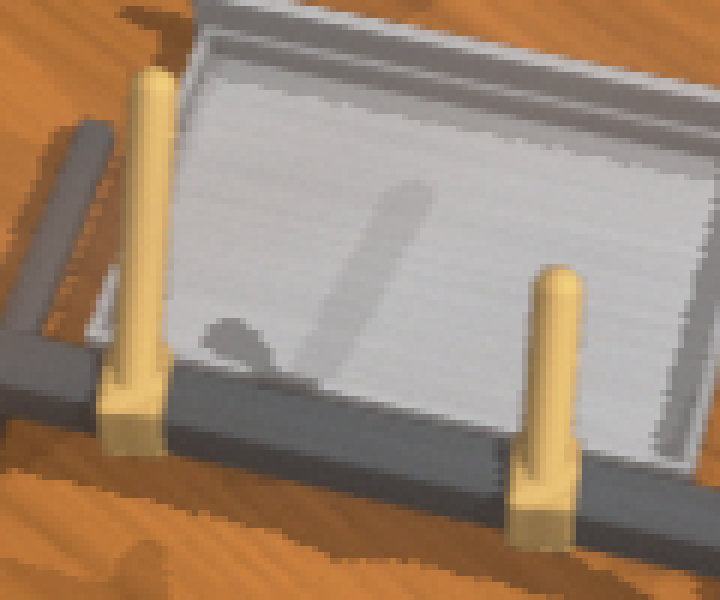

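View pics/p1.png

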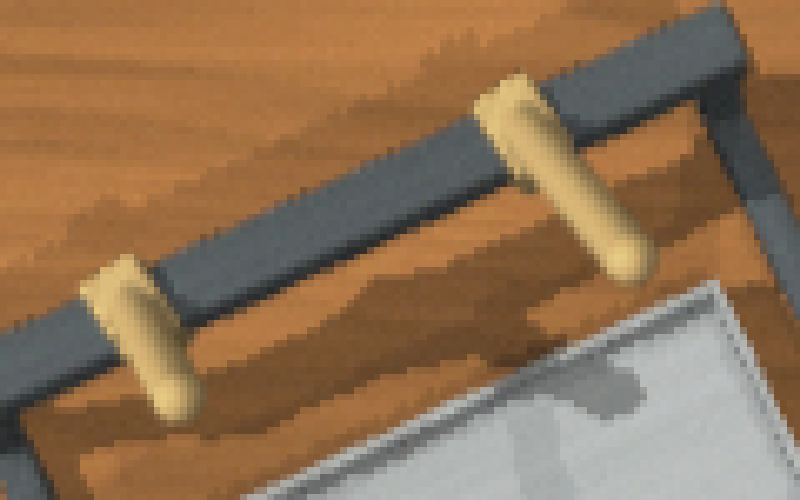

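Both pegs are yawed to about 34.3°, while the stand and tray are at 25.86°. The measured tips agree with root plus length: long (0.644,0.103,0.183), short (0.601,0.2535,0.154). The crops confirm the choices: the plain white tumbler, and the white cup with its handle at 15.7°. Next is the tray.

```bash
cat >> h.py <<'E'
def rel(pts, spin_to=None):
    from station import bot
    from scipy.spatial.transform import Rotation as R
    o=bot.get_obs(); q=o["tool_rot"]; M=R.from_quat([q[1],q[2],q[3],q[0]]).as_matrix(); p=o["eef_pos"]
    print("t",round(o["t"],2),"p",p.round(4),"xang",np.degrees(np.arctan2(M[1,0],M[0,0])).round(2),"tilt",np.degrees(np.arccos(-M[2,2])).round(2),"w",round(o["gripper_width"],3),"F",o["contact_force"].round(1),"q7",o["q"][6].round(2))
    for x in pts: print(x,"->",(M.T@(np.array(x)-p)*1000).round(1))
E
python3 -c "
from h import *
rel([(.52,-.1,.22),(.43,.095,.22),(.43,.095,.036),(.469+.05,.1144+.0242,.036)])"
```

```text
t 0.1 p [ 0.2859 -0.6109  0.2524] xang -64.91 tilt 0.09 w 0.997 F [-0.1  0.6  0.2] q7 -0.08
(0.52, -0.1, 0.22) -> [-363.4 -428.6   33. ]
(0.43, 0.095, 0.22) -> [-578.2 -429.8   33.3]
(0.43, 0.095, 0.036) -> [-577.9 -429.8  217.3]
(0.519, 0.1386, 0.036) -> [-579.6 -528.9  217.3]
```

>>> step_arm --pt "-363 -429 33 0 1" --pt "-363 -429 33 0 1" --pt "-363 -429 33 0 1" --pt "-363 -429 33 0 1" --pt "-363 -429 33 0 1" --pt "-363 -429 33 0 1" --pt "-363 -429 33 0 1" --pt "-363 -429 33 0 1" --pt "-363 -429 33 0 1" --pt "-363 -429 33 0 1" --pt "-363 -429 33 0 1" --pt "-363 -429 33 0 1" --pt "-363 -429 33 0 1" --pt "-578 -430 33 0 1" --pt "-578 -430 33 0 1" --pt "-578 -430 33 0 1" --pt "-578 -430 33 0 1" --pt "-578 -430 33 0 1" --pt "-578 -430 33 0 1" --newtons 20

```text
t: 1.68
eef_pos: [0.4283, 0.0988, 0.2203]
tool_rot: [-0.0, 0.845, -0.535, -0.0]
contact_force: [0.2, 0.2, 0.6]
gripper_width: 0.001
```

```bash
python3 -c "
from h import *
rel([(.43,.095,.22),(.43,.095,.036)])"
```

```text
t 1.68 p [0.4283 0.0988 0.2203] xang -64.63 tilt 0.06 w 0.001 F [0.2 0.2 0.6] q7 -1.57
(0.43, 0.095, 0.22) -> [4.2 0.1 0.3]
(0.43, 0.095, 0.036) -> [4.400e+00 1.000e-01 1.843e+02]
```

>>> step_arm --pt "4 0 184 0 1" --pt "4 0 184 0 1" --pt "4 0 184 0 1" --pt "4 0 184 0 1" --pt "4 0 184 0 1" --pt "4 0 184 0 1" --pt "4 -20 184 0 1" --pt "4 -28 184 0 1" --pt "4 -36 184 0 1" --pt "4 -44 184 0 1" --pt "4 -52 184 0 1" --pt "4 -60 184 0 1" --pt "4 -66 184 0 1" --pt "4 -70 184 0 1"

```text
t: 2.85
eef_pos: [0.4967, 0.1209, 0.0366]
tool_rot: [-0.0, 0.844, -0.537, 0.0]
contact_force: [-1.6, 0.4, 0.1]
gripper_width: 0.002
```

```bash
python3 - <<'E'
from h import *
from station import bot
d=bot.read_camera("top"); cv2.imwrite("pics/t1.png",cv2.resize(d["frame"][110:290,170:350],(600,600))[:,:,::-1])
rel([])
E
```

```text
t 2.9 p [0.4972 0.1211 0.0366] xang -64.92 tilt 0.09 w 0.003 F [0.5 0.1 0.2] q7 -1.76
```

View pics/t1.png

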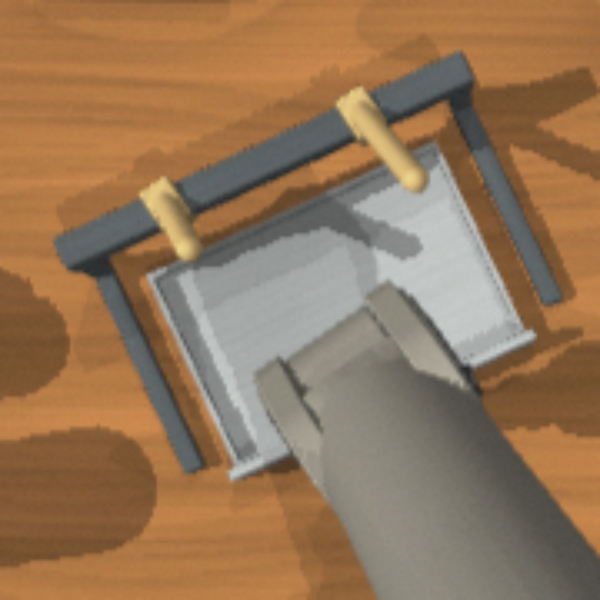

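The tray has moved most of the way in; its panel (about (380,400) in the crop) is now near the ends of the feet. I'll keep pushing until the force rises.

>>> step_arm --pt "0 -6 0 0 1" --pt "0 -12 0 0 1" --pt "0 -18 0 0 1" --pt "0 -18 0 0 1"

```text
t: 3.23
eef_pos: [0.508, 0.1261, 0.0353]
tool_rot: [0.005, 0.844, -0.537, -0.003]
contact_force: [-11.1, -4.8, 9.5]
gripper_width: -0.001
```

>>> step_arm --pt "0 -4 0 0 1" --pt "0 -8 0 0 1" --pt "0 -8 0 0 1"

```text
t: 3.48
eef_pos: [0.5083, 0.1261, 0.0339]
tool_rot: [0.011, 0.843, -0.537, -0.006]
contact_force: [-28.7, -10.9, 23.8]
gripper_width: -0.002
```

```bash
python3 - <<'E'
from h import *
from station import bot
d=bot.read_camera("top"); np.savez("top1.npz",**d)
cv2.imwrite("pics/t2.png",cv2.resize(d["frame"][110:290,170:350],(600,600))[:,:,::-1])
rel([])
W=world(d)
hsv=cv2.cvtColor(d["frame"],cv2.COLOR_RGB2HSV)
m=(W[...,2]>.036)&(W[...,2]<.05)&(W[...,0]>.42)&(W[...,0]<.6)&(W[...,1]>-.0)&(W[...,1]<.30)&(hsv[...,1]<60)
P=W[m][:,:2];ex=np.array([.8999,.4361]); 
print("panel x'",np.percentile(P@ex,[5,50,95]))
E
```

```text
t 3.53 p [0.5082 0.1261 0.0339] xang -64.96 tilt 1.45 w 0.0 F [-27.6 -11.2  22.9] q7 -1.75
panel x' [0.52412448 0.52769246 0.53133852]
```

View pics/t2.png

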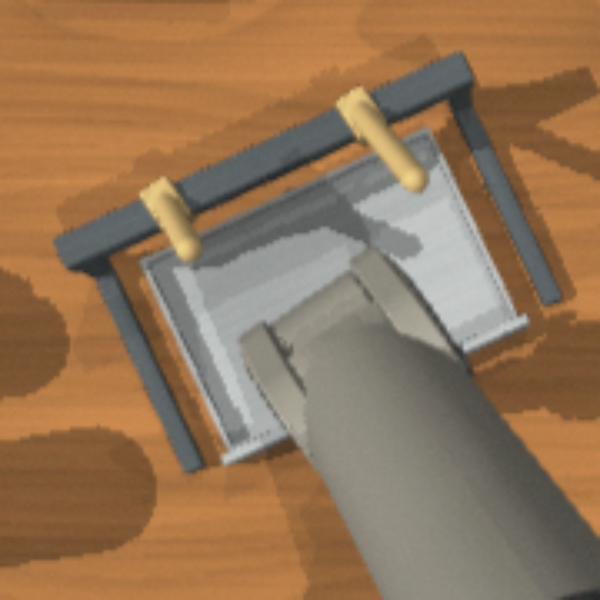

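The tray stopped hard: an extra 17 N moved it under 1 mm. Its panel now sits at the feet's ends, so it is home. I'll back off and go for the tumbler.

>>> step_arm --pt "0 12 0 0 1" --pt "0 35 0 0 1" --pt "0 35 -40 0 1" --pt "0 35 -80 0 1" --pt "0 35 -120 0 1" --pt "0 35 -160 0 1" --pt "0 35 -170 0 1"

```text
t: 4.12
eef_pos: [0.4912, 0.1181, 0.2128]
tool_rot: [-0.004, 0.844, -0.537, 0.004]
contact_force: [0.2, 0.8, 0.6]
gripper_width: -0.001
```

```bash
python3 - <<'E'
from h import *
from station import bot
d=bot.read_camera("top"); np.savez("top2.npz",**d)
rel([(.470,-.1395,.2),(.470,-.1395,.054)])
W=world(d)
hsv=cv2.cvtColor(d["frame"],cv2.COLOR_RGB2HSV)
m=(W[...,2]>.036)&(W[...,2]<.05)&(W[...,0]>.42)&(W[...,0]<.6)&(W[...,1]>-.0)&(W[...,1]<.30)&(hsv[...,1]<60)
P=W[m][:,:2];ex=np.array([.8999,.4361]); 
print("panel x'",np.percentile(P@ex,[5,50,95]))
E
```

```text
t 4.17 p [0.4913 0.1179 0.2122] xang -64.94 tilt 0.63 w 0.001 F [0.4 0.4 1. ] q7 -1.62
(0.47, -0.1395, 0.2) -> [224.2 128.4  11.3]
(0.47, -0.1395, 0.054) -> [223.9 130.  157.3]
panel x' [0.52413916 0.52768707 0.53140211]
```

>>> step_arm --pt "40 25 11 -9 0" --pt "120 70 11 -9 0" --pt "224 129 11 -9 0" --pt "224 129 11 -9 0" --pt "224 129 11 -9 0" --pt "224 129 11 -9 0" --pt "224 129 11 -9 0" --pt "224 129 11 -9 0" --pt "224 129 11 -9 0"

```text
t: 4.92
eef_pos: [0.4655, -0.1414, 0.1945]
tool_rot: [-0.0, 0.883, -0.47, -0.0]
contact_force: [0.6, 0.5, 0.6]
gripper_width: 0.999
```

```bash
python3 -c "
from h import *
rel([(.470,-.1395,.2),(.470,-.1395,.054)])"
```

```text
t 4.92 p [ 0.4655 -0.1414  0.1945] xang -56.04 tilt 0.04 w 0.999 F [0.6 0.5 0.6] q7 -0.9
(0.47, -0.1395, 0.2) -> [ 0.9 -4.8 -5.5]
(0.47, -0.1395, 0.054) -> [  1.   -4.8 140.5]
```

>>> step_arm --pt "1 -5 40 0 0" --pt "1 -5 80 0 0" --pt "1 -5 115 0 0" --pt "1 -5 140 0 0" --pt "1 -5 140 0 0" --pt "1 -5 140 0 0" --pt "1 -5 140 0 1" --pt "1 -5 140 0 1" --pt "1 -5 140 0 1" --pt "1 -5 140 0 1" --pt "1 -5 140 0 1" --pt "1 -5 140 0 1" --pt "1 -5 140 0 1" --pt "1 -5 140 0 1" --newtons 20

```text
t: 6.08
eef_pos: [0.4718, -0.1386, 0.0573]
tool_rot: [-0.001, 0.883, -0.469, 0.002]
contact_force: [-1.8, 2.6, 7.0]
gripper_width: 0.703
```

>>> step_arm --pt "0 0 -15 0 1" --pt "0 0 -40 0 1" --pt "0 0 -80 0 1" --pt "0 0 -120 0 1" --pt "0 0 -160 0 1" --pt "0 0 -200 0 1" --pt "0 0 -230 0 1" --pt "0 0 -230 0 1" --pt "0 0 -230 0 1"

```text
t: 6.83
eef_pos: [0.4711, -0.1392, 0.2878]
tool_rot: [-0.0, 0.883, -0.469, 0.003]
contact_force: [-1.0, 0.3, -2.2]
gripper_width: 0.705
```

```bash
python3 - <<'E'
from h import *
from station import bot
d=bot.read_camera("scene"); np.savez("s3.npz",**d)
rel([])
cv2.imwrite("pics/s3.png",d["frame"][:,:,::-1])
E
```

```text
t 6.88 p [ 0.4699 -0.139   0.2858] xang -55.94 tilt 0.08 w 0.703 F [-0.8 -0.2 -3.3] q7 -0.87
```

View pics/s3.png

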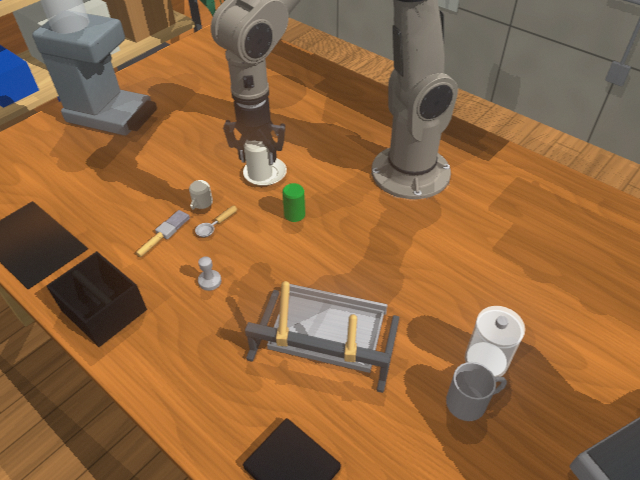

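```bash
cat > kin.py <<'E'
import numpy as np
u=np.array([-.695,.719])
def feas(piv,R,depth_above,below,L=115,ths=np.arange(0,70,1.)):
    # cup interior: axial from -below (mouth) to +depth_above (inside bottom) rel pivot, half width R ; peg samples
    s=np.linspace(0,L-9,60); C=-(9+s)[:,None]*u
    ok=[]
    for t in ths:
        a=np.radians(t); ax=np.array([-np.sin(a),np.cos(a)]); nn=np.array([np.cos(a),np.sin(a)])
        z=(C-piv)@ax; x=(C-piv)@nn
        good=True
        # bottom/walls: circle radius 9 inside
        ins=z>-below
        if np.any(z[ins]>depth_above-9) or np.any(abs(x[ins])>R-9): good=False
        # rim points
        for sg in(-1,1):
            rp=piv+nn*sg*R-ax*below
            dseg=np.min(np.hypot(*(C-rp).T))
            if dseg<9: good=False
        # wall thickness outside ignored
        if not ins.any(): pass
        ok.append(good)
    return ths[np.array(ok)]
E
python3 - <<'E'
from kin import *
for name,R,up,be,L in(("tumbler",26,30.7,57.3,115),):
    for z in range(60,-34,-6):
        row=[]
        for h in range(-20,46,6):
            f=feas(np.array([h,z],float),R,up,be,L)
            row.append(f"{f.min():.0f}-{f.max():.0f}" if len(f) else "--")
        print(z," ".join(f"{r:>6}" for r in row))
    print(list(range(-20,46,6)))
E
```

```text
60   0-58   0-51   0-44   0-24   0-19   0-13    0-9   0-19   0-16   0-14   0-12
54   7-40   3-34   0-29   0-24   0-18   0-12    0-7    0-1     --     --    3-4
48  11-42   7-37   3-32   0-26   0-20   0-14    0-7    0-1     --     --     --
42  15-46  11-41   7-36   3-29   0-23   0-16    0-8    0-1     --     --     --
36  19-50  15-46  11-40   7-34   3-26   0-18   0-10    0-1     --     --     --
30  22-54  18-50  15-45  11-39   7-31   2-21   0-11    0-1     --     --     --
24  26-58  22-54  18-50  14-45  10-38   6-26   2-14    0-2     --     --     --
18  30-61  26-57  22-53  18-49  14-45  10-34   6-18    2-2     --     --     --
12  34-65  30-61  26-57  22-53  18-49  14-45  10-26     --     --     --     --
6  38-69  34-65  30-61  26-57  22-53  18-49  14-45     --     --     --     --
0  42-69  38-69  34-65  30-61  26-57  22-53  18-49  14-45     --     --     --
-6  49-69  42-69  38-69  34-65  29-61  26-57  22-53  18-49  40-45     --     --
-12  63-69  52-69  42-69  37-69  33-65  29-61  25-57  21-53  27-49     --     --
-18     --     --  61-69  42-69  37-69  33-65  29-61  25-57  21-33     --     --
-24     --     --     --     --  41-66  37-68  33-64     --     --     --     --
-30     --     --     --     --     --  41-54  55-64     --     --     --     --
[-20, -14, -8, -2, 4, 10, 16, 22, 28, 34, 40]
```

```bash
python3 -c "
from h import *
rel([(.6438,.1028,.27)])"
```

```text
t 6.88 p [ 0.4699 -0.139   0.2858] xang -55.94 tilt 0.08 w 0.703 F [-0.8 -0.2 -3.3] q7 -0.87
(0.6438, 0.1028, 0.27) -> [-102.9 -279.5   15.8]
```

>>> step_arm --pt "-8 -20 0 0 1" --pt "-18 -50 0 0 1" --pt "-28 -80 0 0 1" --pt "-40 -110 0 0 1" --pt "-51 -140 0 0 1" --pt "-62 -170 0 0 1" --pt "-73 -200 0 0 1" --pt "-84 -230 5 0 1" --pt "-94 -258 10 0 1" --pt "-100 -272 14 0 1" --pt "-103 -279 16 0 1" --pt "-103 -279 16 0 1" --pt "-103 -279 16 0 1"

```text
t: 7.97
eef_pos: [0.6429, 0.1013, 0.2682]
tool_rot: [0.001, 0.883, -0.469, -0.001]
contact_force: [-0.2, -1.2, -1.8]
gripper_width: 0.706
```

```bash
python3 - <<'E'
from h import *
from station import bot
for n in ("scene","top"):
    d=bot.read_camera(n)
    a=d["frame"][200:380,200:400] if n=="scene" else d["frame"][80:260,200:400]
    cv2.imwrite(f"pics/{n}4.png",cv2.resize(a,(660,594),interpolation=cv2.INTER_CUBIC)[:,:,::-1])
rel([(.6438,.1028,.245),(.6438,.1028,.223)])
E
```

```text
t 8.07 p [0.6433 0.1004 0.2693] xang -56.05 tilt 0.09 w 0.707 F [-0.  -0.4 -2.4] q7 -1.38
(0.6438, 0.1028, 0.245) -> [-1.7 -1.8 24.3]
(0.6438, 0.1028, 0.223) -> [-1.7 -1.8 46.3]
```

View pics/scene4.png

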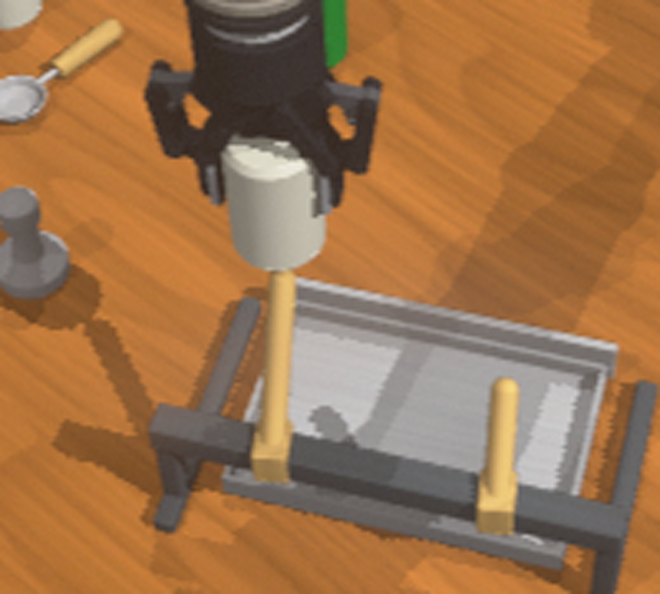

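View pics/top4.png

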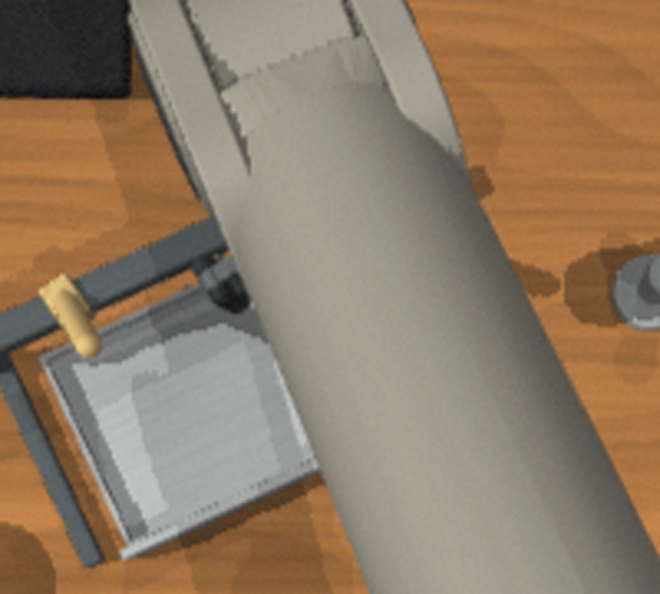

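Lateral alignment is good: the mouth centre is at crop (278,262) and the peg tip at (282,272). I'll start the insertion.

>>> step_arm --pt "-2 0 10 0 1" --pt "-2 0 20 0 1" --pt "-2 0 28 0 1" --pt "-2 0 34 0 1" --pt "-2 0 40 0 1" --pt "-2 0 46 0 1" --pt "-2 0 46 0 1"

```text
t: 8.65
eef_pos: [0.6439, 0.1051, 0.2232]
tool_rot: [-0.001, 0.883, -0.469, 0.001]
contact_force: [3.2, 1.2, -2.2]
gripper_width: 0.709
```

```bash
cat > look.py <<'E'
import sys
from h import *
from station import bot
d=bot.read_camera("scene"); np.savez("cur.npz",**d)
cv2.imwrite(f"pics/{sys.argv[1]}.png",cv2.resize(d["frame"][200:380,200:400],(660,594),interpolation=cv2.INTER_CUBIC)[:,:,::-1])
rel([])
E
python3 look.py i1
```

```text
t 8.7 p [0.6437 0.1051 0.2235] xang -55.9 tilt 0.17 w 0.702 F [ 3.4  2.6 -1.5] q7 -1.4
```

View pics/i1.png

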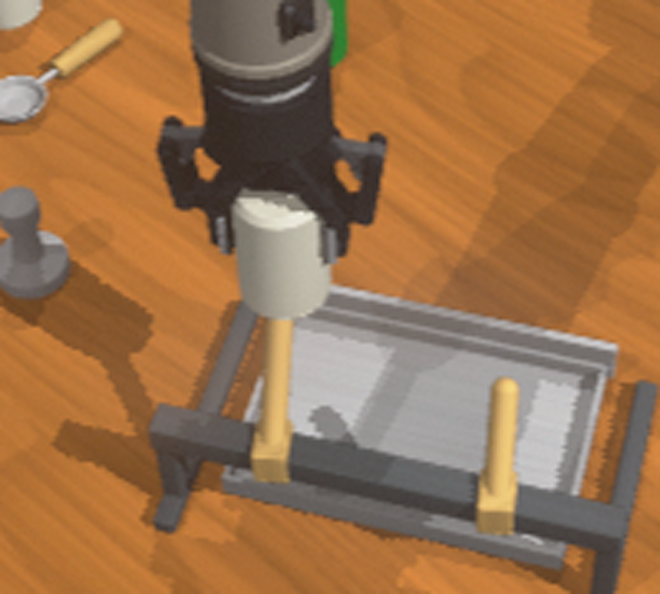

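>>> step_arm --pt "1 1 5 0 1" --pt "1 1 10 0 1" --pt "1 0 15 0 1" --pt "1 -1 20 0 1" --pt "1 -2 24 0 1"

```text
t: 9.12
eef_pos: [0.6449, 0.1045, 0.1989]
tool_rot: [0.0, 0.883, -0.469, 0.0]
contact_force: [1.2, 0.6, 3.2]
gripper_width: 0.705
```

```bash
python3 look.py i2
```

```text
t 9.17 p [0.6447 0.1047 0.1978] xang -55.91 tilt 0.05 w 0.703 F [ 4.  2. -2.] q7 -1.4
```

View pics/i2.png

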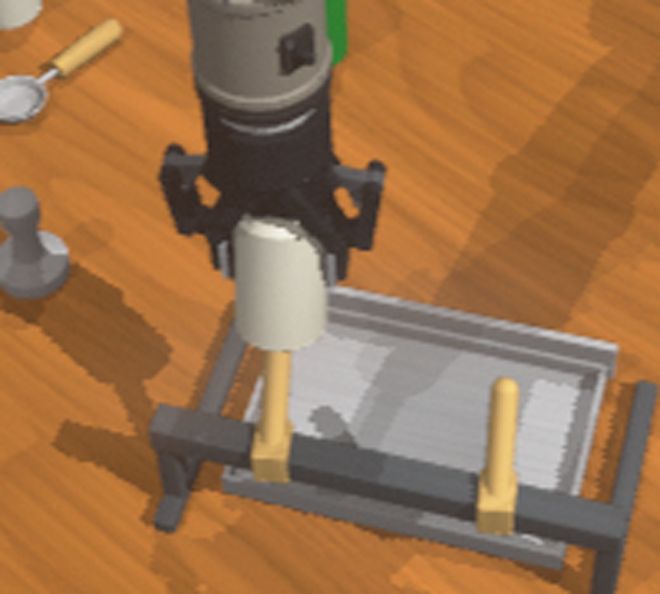

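The cup is pivoting in the fingers at about 4 N, as intended. I'll continue down the peg.

>>> step_arm --pt "1 -2 5 0 1" --pt "1 -4 10 0 1" --pt "1 -6 15 0 1" --pt "1 -8 20 0 1" --pt "1 -10 24 0 1" --pt "1 -12 28 0 1" --pt "1 -13 32 0 1" --pt "1 -14 35 0 1"

```text
t: 9.83
eef_pos: [0.6568, 0.112, 0.1636]
tool_rot: [0.0, 0.883, -0.469, -0.0]
contact_force: [0.7, 1.7, 2.0]
gripper_width: 0.691
```

```bash
python3 look.py i3
```

```text
t 9.88 p [0.6568 0.112  0.1631] xang -55.9 tilt 0.05 w 0.689 F [ 2.7  2.6 -1.6] q7 -1.42
```

View pics/i3.png

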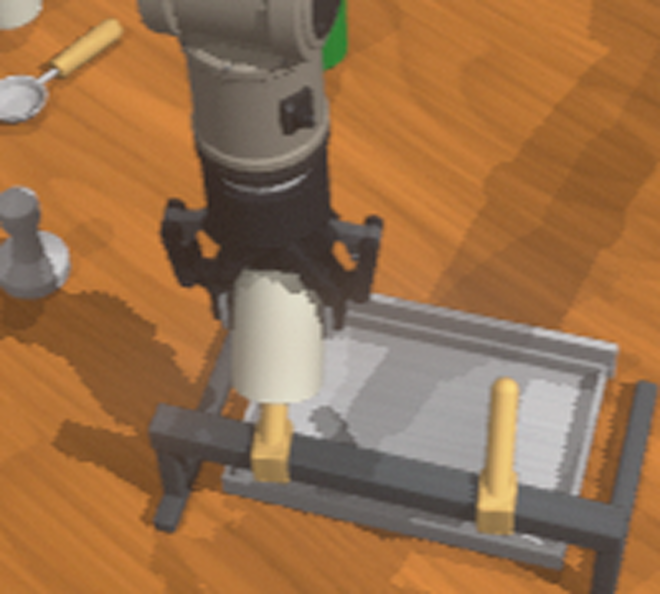

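```bash
cat > cup.py <<'E'
import sys
from h import *
def cup(d,tip,R,H,inb,near):
    W=world(d);hsv=cv2.cvtColor(d["frame"],cv2.COLOR_RGB2HSV)
    px=np.array([.826,.564,0]);py=np.array([-.564,.826,0])
    Q=W-tip
    m=(hsv[...,1]<45)&(hsv[...,2]>120)&(np.linalg.norm(Q-[0,0,-.0],axis=-1)<near)&(W[...,2]>.07)
    m=cv2.morphologyEx(m.astype(np.uint8),cv2.MORPH_OPEN,np.ones((3,3)))
    k,l,st,c=cv2.connectedComponentsWithStats(m); i=1+np.argmax(st[1:,4]); m=l==i
    P=Q[m]*1000; h=P@px; y=P@py; z=P[:,2]
    print("n",m.sum(),"y range",np.percentile(y,[1,99]).round(1))
    s=abs(y-np.median(y))<R*.35
    # back surface: fit line in (h,z) excluding outliers
    A=np.stack([h[s],z[s]],-1).astype(np.float32)
    for _ in range(3):
        a=cv2.fitLine(A,cv2.DIST_HUBER,0,.01,.01).ravel(); v=a[:2]*np.sign(a[1]); n=np.array([v[1],-v[0]])
        r=(A-a[2:])@n; A=A[abs(r)<max(2.,np.median(abs(r))*2.5)]
    th=np.degrees(np.arctan2(-v[0],v[1])); tt=(A-a[2:])@v
    lo=a[2:]+v*np.percentile(tt,1)   # mouth rim on near surface
    hi=a[2:]+v*np.percentile(tt,99)
    ctr=lo-n*R+v*H/2
    t=-ctr
    print("tilt",th.round(1),"rim",lo.round(1),"hi",hi.round(1),"mid",ctr.round(1),"tip in cup: axial",(t@v).round(1),"radial",(t@n).round(1),"(bottom at",inb,")")
E
python3 -c "
from cup import *
cup(load('cur.npz'),np.array([.6438,.1028,.183]),30,95,40.5,.09)"
```

```text
n 943 y range [-26.2  28.1]
tilt 28.5 rim [ 64.8 -52.7] hi [22.4 25.4] mid [ 15.8 -25.2] tip in cup: axial 29.7 radial -1.8 (bottom at 40.5 )
```

>>> step_arm --pt "0 -2 3 0 1" --pt "0 -4 6 0 1" --pt "0 -6 8 0 1" --pt "0 -7 10 0 1" --pt "0 -7 10 0 1"

```text
t: 10.3
eef_pos: [0.6619, 0.1151, 0.1565]
tool_rot: [0.001, 0.883, -0.469, -0.0]
contact_force: [-8.4, -1.8, 18.7]
gripper_width: 0.69
```

```bash
python3 look.py i4;python3 -c "
from cup import *
cup(load('cur.npz'),np.array([.6438,.1028,.183]),30,95,40.5,.09)"
```

```text
t 10.35 p [0.6619 0.1151 0.1565] xang -55.94 tilt 0.14 w 0.694 F [-9.1 -1.6 18. ] q7 -1.43
n 865 y range [-25.2  27.8]
tilt 29.8 rim [ 68.6 -54.7] hi [28.  16.1] mid [ 18.9 -28.3] tip in cup: axial 34.0 radial -2.3 (bottom at 40.5 )
```

View pics/i4.png

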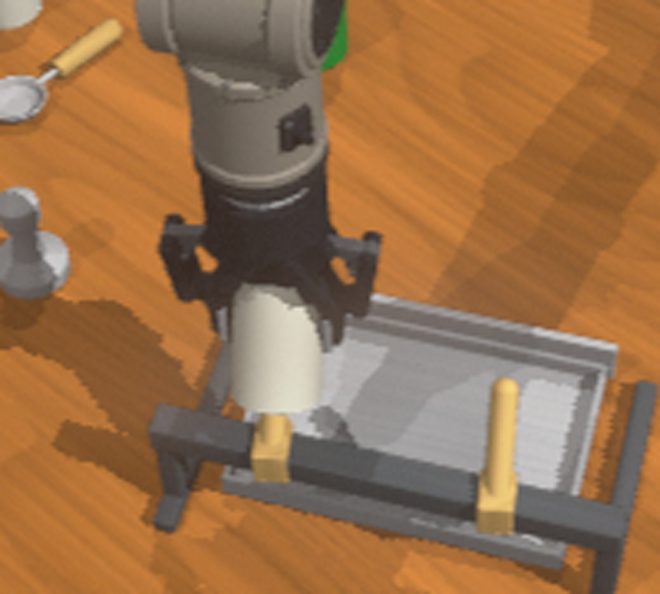

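>>> step_arm --pt "0 -2 2 0 1" --pt "0 -4 4 0 1" --pt "0 -4 4 0 1" --pt "0 -4 4 0 1"

```text
t: 10.68
eef_pos: [0.666, 0.1175, 0.1527]
tool_rot: [0.0, 0.883, -0.469, 0.0]
contact_force: [-6.1, -1.7, 17.1]
gripper_width: 0.683
```

```bash
python3 look.py i5;python3 -c "
from cup import *
cup(load('cur.npz'),np.array([.6438,.1028,.183]),30,95,40.5,.09)
cup(load('cur.npz'),np.array([.6448,.1034,.186]),30,95,40.5,.09)"
```

```text
t 10.73 p [0.666  0.1176 0.1527] xang -55.93 tilt 0.07 w 0.681 F [-5.7 -0.9 16.6] q7 -1.43
n 793 y range [-27.1  27.3]
tilt 30.3 rim [ 69.1 -55.5] hi [30.4 10.8] mid [ 19.2 -29.6] tip in cup: axial 35.2 radial -1.6 (bottom at 40.5 )
n 781 y range [-27.1  27.3]
tilt 30.3 rim [ 67.6 -58.1] hi [29.2  7.8] mid [ 17.8 -32.2] tip in cup: axial 36.7 radial 0.9 (bottom at 40.5 )
```

The fingers slipped 5.5 mm along the cup at a steady 17 N or so, and the cup moved only about 1 mm. So the peg's end is on the cup's bottom. Releasing.

>>> step_arm --pt "0 0 0 0 0.4" --pt "0 0 0 0 0.2" --pt "0 0 0 0 0" --pt "0 0 0 0 0" --pt "0 0 0 0 0" --pt "0 0 0 0 0"

```text
t: 11.23
eef_pos: [0.6666, 0.1171, 0.1522]
tool_rot: [0.0, 0.883, -0.469, 0.001]
contact_force: [-2.7, -2.0, 13.0]
gripper_width: 0.998
```

```bash
python3 look.py i6;python3 -c "
from cup import *
cup(load('cur.npz'),np.array([.6448,.1034,.186]),30,95,40.5,.09)"
```

```text
t 11.28 p [0.6666 0.1171 0.1522] xang -55.96 tilt 0.1 w 1.002 F [-3.7 -2.  12.5] q7 -1.43
n 815 y range [-27.1  27.5]
tilt 30.3 rim [ 67.5 -58.1] hi [29.1  7.7] mid [ 17.7 -32.1] tip in cup: axial 36.7 radial 0.9 (bottom at 40.5 )
```

View pics/i6.png

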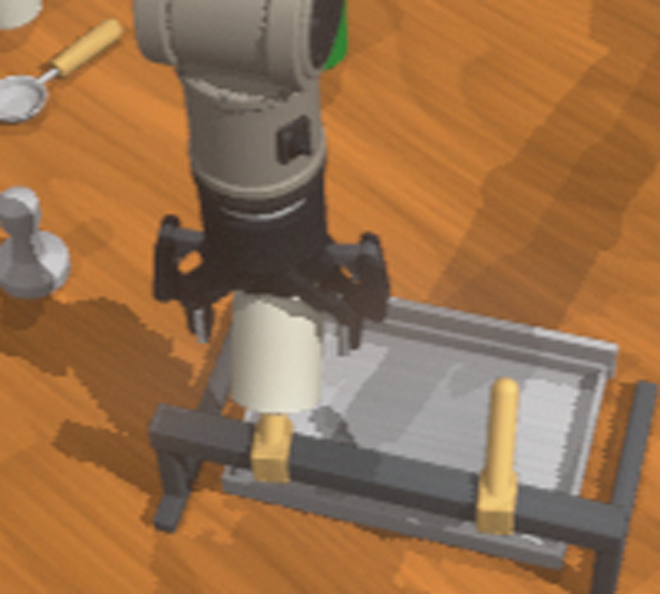

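The fingers are open, but the palm rests on the cup's bottom at 13 N. I'll rise straight up, gently.

>>> step_arm --pt "0 0 -4 0 0" --pt "0 0 -10 0 0" --pt "0 0 -25 0 0" --pt "0 0 -50 0 0" --pt "0 0 -80 0 0" --pt "0 0 -115 0 0" --pt "0 0 -145 0 0" --pt "0 0 -150 0 0"

```text
t: 11.95
eef_pos: [0.6681, 0.1186, 0.3068]
tool_rot: [-0.003, 0.883, -0.469, 0.003]
contact_force: [0.6, 0.6, 0.2]
gripper_width: 1.001
```

```bash
python3 look.py i7;python3 -c "
from cup import *
cup(load('cur.npz'),np.array([.6448,.1034,.186]),30,95,40.5,.09)"
```

```text
t 12.0 p [0.6677 0.1184 0.3051] xang -55.94 tilt 0.39 w 0.998 F [ 1.5  0.2 -0.3] q7 -1.38
n 1199 y range [-23.4  30.6]
tilt 31.6 rim [ 67.9 -58. ] hi [20.3 19.4] mid [ 17.5 -33.2] tip in cup: axial 37.5 radial 2.5 (bottom at 40.5 )
```

View pics/i7.png

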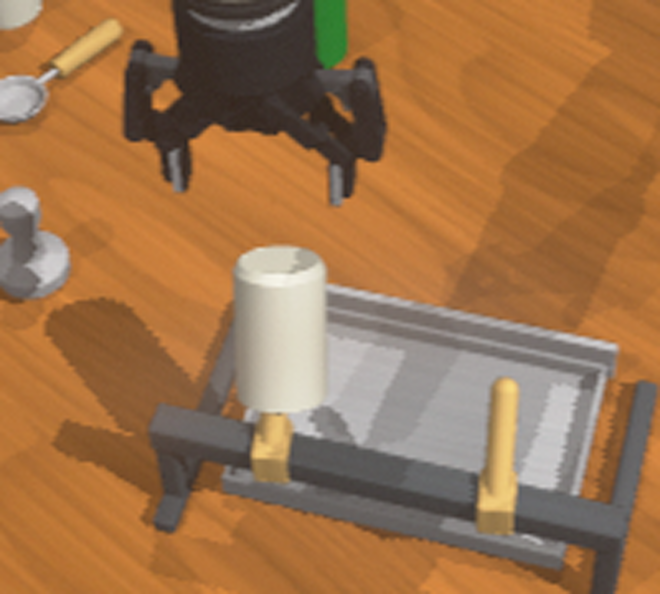

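The tumbler hangs by itself, tilted about 31°, with the tip about 37.5–40 mm up its axis (bottom at 40.5). Next is the espresso cup. I'll re-measure it on the way.

```bash
python3 -c "
from h import *
rel([(.4928,-.3812,.22)])"
```

```text
t 12.0 p [0.6677 0.1184 0.3051] xang -55.94 tilt 0.39 w 0.998 F [ 1.5  0.2 -0.3] q7 -1.38
(0.4928, -0.3812, 0.22) -> [315.6 425.2  83.3]
```

>>> step_arm --pt "100 134 0 6 0" --pt "200 270 20 12 0" --pt "316 425 83 18 0" --pt "316 425 83 18.4 0" --pt "316 425 83 18.4 0" --pt "316 425 83 18.4 0" --pt "316 425 83 18.4 0" --pt "316 425 83 18.4 0" --pt "316 425 83 18.4 0" --pt "316 425 83 18.4 0" --pt "316 425 83 18.4 0" --pt "316 425 83 18.4 0" --pt "316 425 83 18.4 0" --pt "316 425 83 18.4 0" --pt "316 425 83 18.4 0" --pt "316 425 83 18.4 0"

```text
t: 13.33
eef_pos: [0.4908, -0.3811, 0.216]
tool_rot: [-0.0, 0.797, -0.604, -0.001]
contact_force: [0.5, 0.1, 0.5]
gripper_width: 1.0
```

```bash
python3 - <<'E'
from h import *
from station import bot
d=bot.read_camera("scene"); np.savez("cur.npz",**d)
cv2.imwrite("pics/e1.png",cv2.resize(d["frame"][100:300,100:340],(720,600),interpolation=cv2.INTER_CUBIC)[:,:,::-1])
W=world(d)
m=(W[...,2]>.058)&(W[...,2]<.07)&(np.hypot(W[...,0]-.493,W[...,1]+.381)<.05); P=W[m]
print(((P.max(0)+P.min(0))/2).round(4),np.ptp(P,axis=0).round(3))
rel([(.4928,-.3812,.036)])
E
```

```text
[ 0.4941 -0.3798  0.0637] [0.053 0.059 0.011]
t 13.38 p [ 0.4916 -0.3803  0.2165] xang -74.21 tilt 0.1 w 1.001 F [0.8 0.7 0.2] q7 -0.8
(0.4928, -0.3812, 0.036) -> [  1.5  -0.9 180.5]
```

View pics/e1.png

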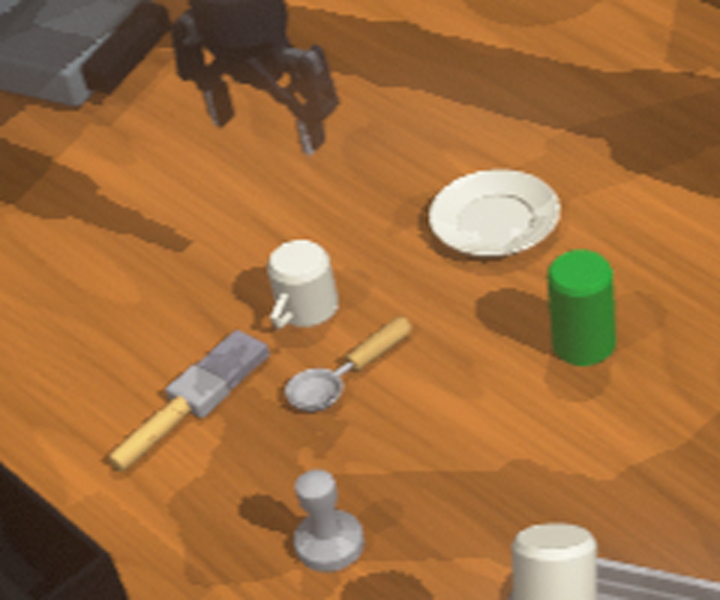

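The espresso cup (crop (303,285)) has its handle toward the brush. The jaws line up across the handle, and the spoon and brush are clear of the fingers. I'll lower and grip.

>>> step_arm --pt "1 -1 40 0 0" --pt "1 -1 80 0 0" --pt "1 -1 120 0 0" --pt "1 -1 150 0 0" --pt "1 -1 170 0 0" --pt "1 -1 178 0 0" --pt "1 -1 178 0 0" --pt "1 -1 178 0 0" --pt "1 -1 178 0 1" --pt "1 -1 178 0 1" --pt "1 -1 178 0 1" --pt "1 -1 178 0 1" --pt "1 -1 178 0 1" --pt "1 -1 178 0 1" --pt "1 -1 178 0 1" --pt "1 -1 178 0 1" --newtons 20

```text
t: 14.72
eef_pos: [0.4935, -0.3832, 0.0411]
tool_rot: [-0.0, 0.797, -0.604, 0.001]
contact_force: [0.3, 0.7, 8.1]
gripper_width: 0.659
```

>>> step_arm --pt "0 0 -15 0 1" --pt "0 0 -40 0 1" --pt "0 0 -80 0 1" --pt "0 0 -120 0 1" --pt "0 0 -160 0 1" --pt "0 0 -200 0 1" --pt "0 0 -230 0 1" --pt "0 0 -230 0 1"

```text
t: 15.38
eef_pos: [0.4952, -0.3847, 0.2777]
tool_rot: [-0.0, 0.797, -0.604, 0.007]
contact_force: [1.2, -0.4, -0.5]
gripper_width: 0.655
```

```bash
python3 - <<'E'
from h import *
from station import bot
d=bot.read_camera("scene")
cv2.imwrite("pics/e2.png",cv2.resize(d["frame"][50:250,100:340],(720,600),interpolation=cv2.INTER_CUBIC)[:,:,::-1])
rel([(.601,.2535,.27)])
E
```

```text
t 15.43 p [ 0.494  -0.3839  0.2741] xang -74.34 tilt 0.49 w 0.66 F [-0.7 -0.3 -1.6] q7 -0.79
(0.601, 0.2535, 0.27) -> [-584.9 -275.1    1.7]
```

View pics/e2.png

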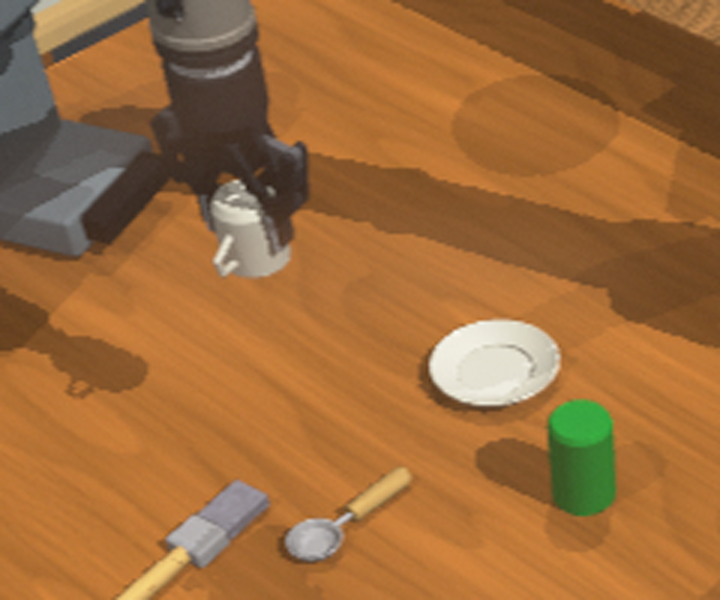

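>>> step_arm --pt "-10 -4 -10 -7 1" --pt "-35 -12 -25 -14 1" --pt "-65 -22 -36 -21 1" --pt "-95 -33 -36 -28 1" --pt "-125 -43 -36 -35 1" --pt "-155 -53 -36 -42 1" --pt "-185 -64 -36 -49 1" --pt "-215 -74 -36 -56 1" --pt "-245 -85 -36 -63 1" --pt "-275 -95 -36 -70 1" --pt "-305 -105 -36 -77 1" --pt "-335 -116 -36 -84 1" --pt "-365 -126 -36 -91 1" --pt "-390 -135 -36 -98 1" --pt "-405 -140 -36 -105 1" --pt "-411 -142 -36 -112 1" --pt "-411 -142 -36 -112 1"

```text
t: 16.85
eef_pos: [0.517, 0.0535, 0.3041]
tool_rot: [-0.001, 0.945, 0.327, -0.001]
contact_force: [0.7, 0.5, -1.8]
gripper_width: 0.653
```

```bash
python3 -c "
from h import *
rel([(.601,.2535,.27)])"
```

```text
t 16.85 p [0.517  0.0535 0.3041] xang 38.15 tilt 0.13 w 0.653 F [ 0.7  0.5 -1.8] q7 0.29
(0.601, 0.2535, 0.27) -> [ 189.7 -105.3   34.1]
```

>>> step_arm --pt "6 -4 0 -7 1" --pt "25 -14 0 -14 1" --pt "50 -28 0 -21 1" --pt "75 -42 5 -28 1" --pt "100 -56 10 -35 1" --pt "125 -70 16 -42 1" --pt "150 -84 24 -49 1" --pt "172 -96 32 -56 1" --pt "184 -102 40 -63 1" --pt "190 -105 46 -70 1" --pt "190 -105 52 -77 1" --pt "190 -105 58 -84 1" --pt "190 -105 64 -86 1" --pt "190 -105 64 -86 1" --pt "190 -105 64 -86 1"

```text
t: 18.1
eef_pos: [0.6041, 0.2491, 0.2399]
tool_rot: [-0.001, 0.474, 0.88, -0.001]
contact_force: [0.2, 0.9, -1.3]
gripper_width: 0.658
```

```bash
python3 look.py e3; python3 -c "
from h import *
rel([(.601,.2535,.24)])"
```

```text
t 18.15 p [0.6043 0.2497 0.2407] xang 123.43 tilt 0.07 w 0.661 F [ 0.5  0.  -1.2] q7 1.25
t 18.15 p [0.6043 0.2497 0.2407] xang 123.43 tilt 0.07 w 0.661 F [ 0.5  0.  -1.2] q7 1.25
(0.601, 0.2535, 0.24) -> [ 5.  -0.6  0.7]
```

View pics/e3.png

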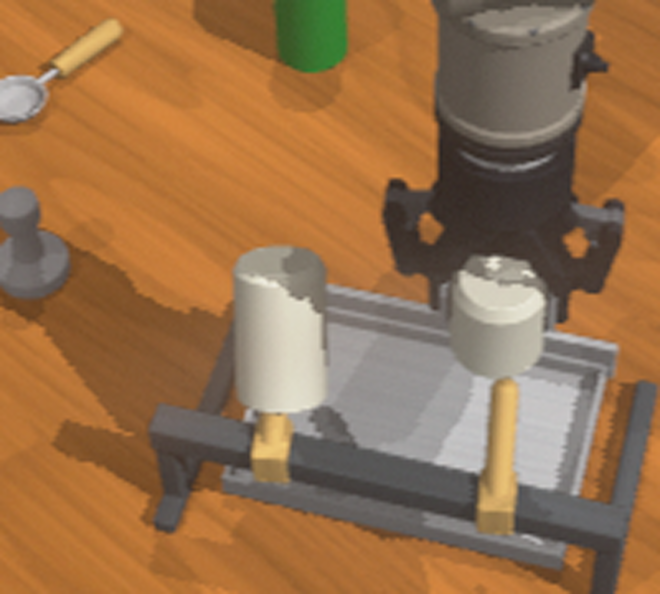

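```bash
python3 - <<'E'
from kin import *
for z in range(44,-24,-4):
    row=[]
    for h in range(-20,40,4):
        f=feas(np.array([h,z],float),25,18,41,75)
        row.append(f"{f.min():.0f}-{f.max():.0f}" if len(f) else "--")
    print(z," ".join(f"{r:>6}" for r in row))
print(list(range(-20,40,4)))
E
```

```text
44   0-69   0-65   0-60   0-38   0-33   0-28   0-23   0-19   0-14   0-10    0-7    0-3   0-18   0-16   0-15
40   7-52   4-47   1-42   0-37   0-33   0-28   0-23   0-18   0-13    0-8    0-4    0-0     --     --    7-9
36  11-52   8-48   4-43   1-39   0-35   0-30   0-25   0-19   0-14    0-8    0-3     --     --     --     --
32  15-54  11-51   8-47   4-43   1-38   0-33   0-27   0-21   0-15    0-9    0-3     --     --     --     --
28  18-58  14-54  11-51   8-47   4-42   1-37   0-31   0-24   0-17   0-10    0-3     --     --     --     --
24  21-61  18-58  14-54  11-50   7-47   4-42   0-35   0-28   0-20   0-12    0-4     --     --     --     --
20  25-65  21-61  18-58  14-54  11-50   7-46   4-41   0-33   0-23   0-14    0-5     --     --     --     --
16  28-68  24-65  21-61  17-58  14-54  11-50   7-46   4-40   0-29   0-17    0-5     --     --     --     --
12  31-69  28-68  24-64  21-61  17-57  14-54  10-50   7-46   4-38   0-22    0-7     --     --     --     --
8  35-69  31-69  28-68  24-64  21-61  17-57  14-54  10-50   7-46   3-32    0-9     --     --     --     --
4  39-69  35-69  31-69  28-68  24-64  21-61  17-57  14-53  10-50   7-46   3-15     --     --     --     --
0  42-69  38-69  35-69  31-69  27-68  24-64  20-61  17-57  14-53  10-50   7-46     --     --     --     --
-4  48-69  42-69  38-69  35-69  31-69  27-67  24-64  20-60  17-57  13-53  10-50  35-38     --     --     --
-8  56-69  49-69  42-69  38-69  34-69  31-69  27-67  24-64  20-60  17-56  13-34  22-25     --     --     --
-12  66-69  60-69  50-69  42-69  38-69  34-69  31-69  27-67  24-64  20-23     --     --     --     --     --
-16     --     --  67-69  55-69  42-69  38-69  34-69  33-69     --     --     --     --     --     --     --
-20     --     --     --     --     --  42-69  40-69  57-69     --     --     --     --     --     --     --
[-20, -16, -12, -8, -4, 0, 4, 8, 12, 16, 20, 24, 28, 32, 36]
```

>>> step_arm --pt "3 -2 12 -1 1" --pt "5 -4 26 -1 1" --pt "5 -4 36 -1 1" --pt "5 -5 42 -1 1" --pt "5 -6 48 -1 1" --pt "5 -7 53 -1 1" --pt "5 -7 57 -1 1"

```text
t: 18.73
eef_pos: [0.5955, 0.2507, 0.1837]
tool_rot: [-0.0, 0.464, 0.886, -0.0]
contact_force: [0.4, 0.4, -0.9]
gripper_width: 0.655
```

```bash
python3 look.py e4; python3 -c "
from cup import *
rel([(.601,.2535,.154)])
cup(load('cur.npz'),np.array([.602,.2535,.157]),29,64,27,.07)"
```

```text
t 18.78 p [0.5955 0.2507 0.1832] xang 124.67 tilt 0.03 w 0.656 F [ 0.6  0.7 -2.2] q7 1.22
t 18.78 p [0.5955 0.2507 0.1832] xang 124.67 tilt 0.03 w 0.656 F [ 0.6  0.7 -2.2] q7 1.22
(0.601, 0.2535, 0.154) -> [-0.9  6.2 29.2]
n 815 y range [-25.2  27.8]
tilt 6.1 rim [ 25.1 -11.6] hi [18.3 52. ] mid [-7.1 17.1] tip in cup: axial -17.8 radial 5.3 (bottom at 27 )
```

View pics/e4.png

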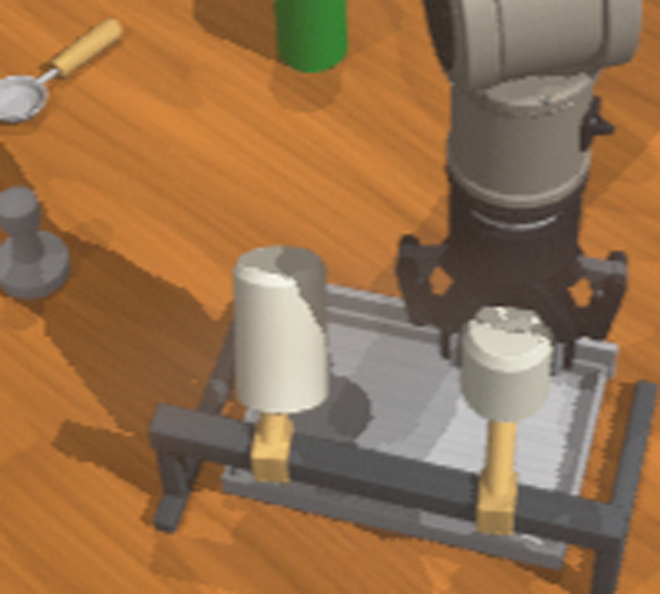

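>>> step_arm --pt "-1 -1 6 0 1" --pt "-1 -2 11 0 1" --pt "-1 0 17 0 1" --pt "-1 2 23 0 1" --pt "-1 5 29 0 1" --pt "-1 8 35 0 1"

```text
t: 19.28
eef_pos: [0.6045, 0.2565, 0.1513]
tool_rot: [0.001, 0.464, 0.886, 0.003]
contact_force: [0.5, 2.4, 5.8]
gripper_width: 0.661
```

```bash
python3 look.py e5; python3 -c "
from cup import *
rel([(.601,.2535,.154)])
cup(load('cur.npz'),np.array([.602,.2535,.157]),29,64,27,.07)"
```

```text
t 19.33 p [0.6047 0.2566 0.1499] xang 124.69 tilt 0.33 w 0.66 F [ 6.4  4.  -2. ] q7 1.2
t 19.33 p [0.6047 0.2566 0.1499] xang 124.69 tilt 0.33 w 0.66 F [ 6.4  4.  -2. ] q7 1.2
(0.601, 0.2535, 0.154) -> [-0.4 -4.8 -4.1]
n 825 y range [-25.9  27.4]
tilt 16.7 rim [ 44.4 -34. ] hi [26.7 25.1] mid [  7.4 -11.7] tip in cup: axial 13.3 radial -3.8 (bottom at 27 )
```

View pics/e5.png

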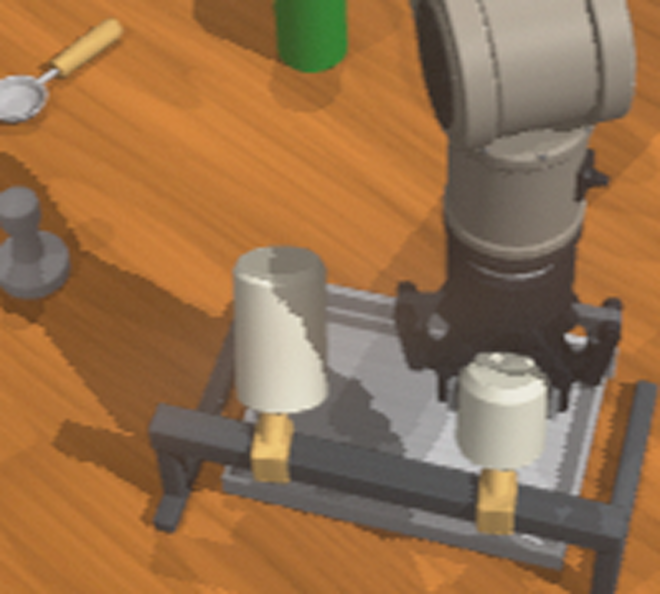

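>>> step_arm --pt "0 1 4 0 1" --pt "0 2 8 0 1" --pt "0 4 11 0 1" --pt "0 6 14 0 1"

```text
t: 19.67
eef_pos: [0.6079, 0.2587, 0.1378]
tool_rot: [0.0, 0.464, 0.886, 0.0]
contact_force: [-13.4, -10.5, 35.7]
gripper_width: 0.661
```

```bash
python3 look.py e6; python3 -c "
from cup import *
rel([(.601,.2535,.154)])
cup(load('cur.npz'),np.array([.602,.2535,.157]),29,64,27,.07)"
```

```text
t 19.72 p [0.6079 0.2587 0.1379] xang 124.68 tilt 0.06 w 0.658 F [-6.2 -3.9 17.5] q7 1.19
t 19.72 p [0.6079 0.2587 0.1379] xang 124.68 tilt 0.06 w 0.658 F [-6.2 -3.9 17.5] q7 1.19
(0.601, 0.2535, 0.154) -> [ -0.4  -8.6 -16.1]
n 820 y range [-28.1  28. ]
tilt 23.5 rim [ 52.9 -43.1] hi [27.9 14.3] mid [ 13.5 -25.3] tip in cup: axial 28.6 radial -2.3 (bottom at 27 )
```

View pics/e6.png

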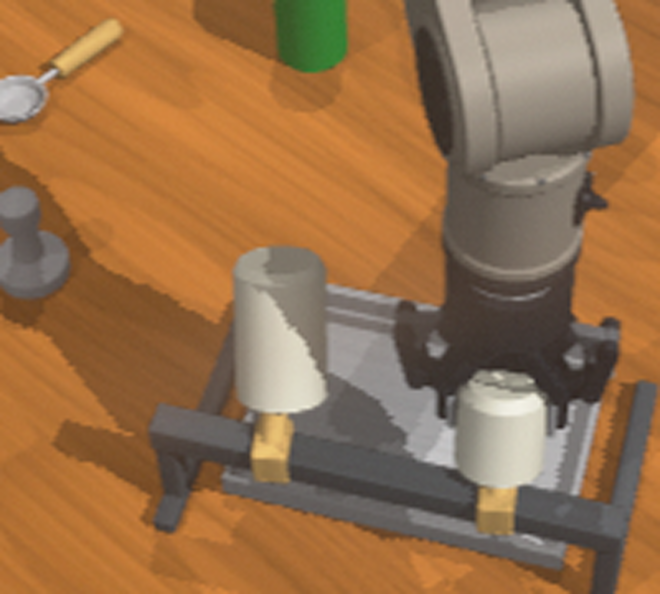

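The force rose to 18 N with the tip at about 27 mm in the cup, so the peg's end is on the bottom. I'll press 1–2 mm more along the peg to confirm, then open.

>>> step_arm --pt "0 1 1 0 1" --pt "0 2 2 0 1" --pt "0 2 2 0 1"

```text
t: 19.97
eef_pos: [0.6081, 0.2589, 0.1375]
tool_rot: [0.001, 0.464, 0.886, -0.002]
contact_force: [-14.2, -10.2, 31.7]
gripper_width: 0.656
```

```bash
python3 look.py e7; python3 -c "
from cup import *
cup(load('cur.npz'),np.array([.602,.2535,.157]),29,64,27,.07)"
```

```text
t 20.02 p [0.6081 0.2589 0.1375] xang 124.69 tilt 0.19 w 0.658 F [-13.6 -10.9  31.5] q7 1.19
n 814 y range [-27.9  28. ]
tilt 23.1 rim [ 52.7 -43. ] hi [28. 15.] mid [ 13.5 -25. ] tip in cup: axial 28.2 radial -2.6 (bottom at 27 )
```

>>> step_arm --pt "0 -1 -1 0 1" --pt "0 -1 -1 0 0.4" --pt "0 -1 -1 0 0.2" --pt "0 -1 -1 0 0" --pt "0 -1 -1 0 0" --pt "0 -1 -1 0 0" --pt "0 -1 -1 0 0"

```text
t: 20.6
eef_pos: [0.6084, 0.2583, 0.1338]
tool_rot: [-0.0, 0.464, 0.886, -0.0]
contact_force: [0.4, 0.6, -0.4]
gripper_width: 0.997
```

```bash
python3 look.py e8; python3 -c "
from cup import *
cup(load('cur.npz'),np.array([.602,.2535,.157]),29,64,27,.07)"
```

```text
t 20.65 p [0.6084 0.2584 0.1339] xang 124.68 tilt 0.04 w 1.001 F [ 0.2 -0.2  0.1] q7 1.19
n 823 y range [-27.2  28.1]
tilt 23.5 rim [ 52.  -40.4] hi [27.3 16.4] mid [ 12.6 -22.6] tip in cup: axial 25.8 radial -2.5 (bottom at 27 )
```

View pics/e8.png

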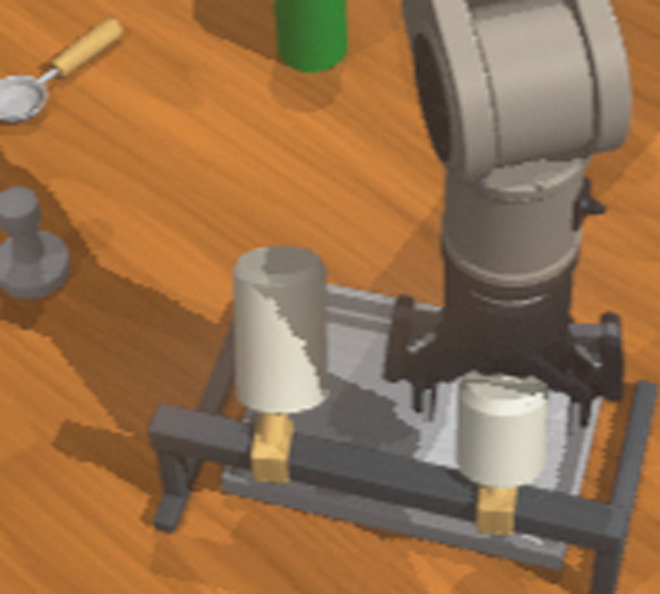

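>>> step_arm --pt "0 0 -8 0 0" --pt "0 0 -20 0 0" --pt "0 0 -40 0 0" --pt "0 0 -70 0 0" --pt "0 0 -100 0 0" --pt "0 0 -140 0 0" --pt "0 0 -170 0 0" --pt "0 0 -170 0 0"

```text
t: 21.32
eef_pos: [0.6102, 0.2615, 0.3134]
tool_rot: [0.003, 0.464, 0.886, 0.005]
contact_force: [0.5, 0.7, 0.8]
gripper_width: 1.003
```

```bash
python3 look.py e9; python3 -c "
from cup import *
d=load('cur.npz')
for t in ((.601,.2535,.154),(.602,.2535,.157)): cup(d,np.array(t),29,64,27,.07)
for t in ((.6438,.1028,.183),(.6448,.1034,.186)): cup(d,np.array(t),30,95,40.5,.09)
rel([(.43,0,.33)])"
```

```text
t 21.37 p [0.6096 0.2605 0.3099] xang 124.7 tilt 0.47 w 0.996 F [ 0.4  0.7 -0.6] q7 1.3
n 961 y range [-28.   27.4]
tilt 23.5 rim [ 53.8 -39.8] hi [28.4 18.7] mid [ 14.5 -22.1] tip in cup: axial 26.0 radial -4.5 (bottom at 27 )
n 961 y range [-27.5  28. ]
tilt 23.5 rim [ 53.  -42.8] hi [27.6 15.7] mid [ 13.6 -25.1] tip in cup: axial 28.4 radial -2.5 (bottom at 27 )
n 1188 y range [-23.   30.4]
tilt 31.6 rim [ 68.7 -54.7] hi [21.7 21.7] mid [ 18.2 -29.9] tip in cup: axial 35.0 radial 0.2 (bottom at 40.5 )
n 1181 y range [-22.9  30.3]
tilt 31.6 rim [ 67.5 -57.7] hi [20.5 18.7] mid [ 17.1 -32.9] tip in cup: axial 37.0 radial 2.7 (bottom at 40.5 )
t 21.37 p [0.6096 0.2605 0.3099] xang 124.7 tilt 0.47 w 0.996 F [ 0.4  0.7 -0.6] q7 1.3
(0.43, 0, 0.33) -> [-112.  -295.7  -22.4]
```

View pics/e9.png

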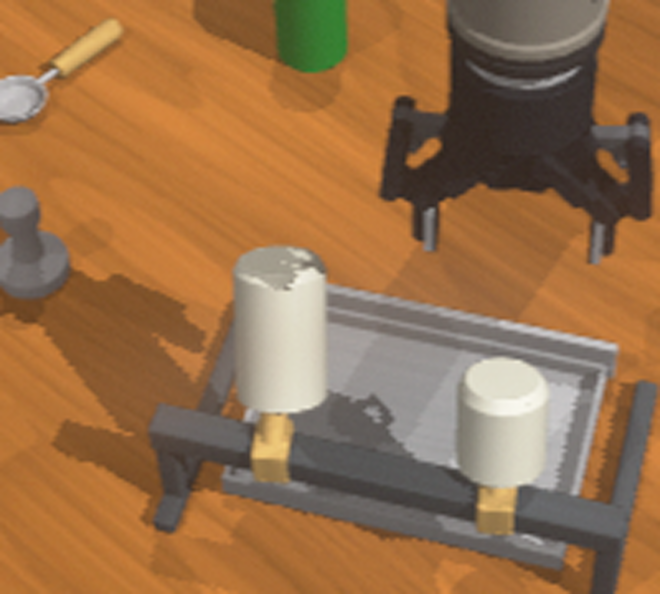

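>>> step_arm --pt "0 -40 -20 0 0" --pt "-30 -80 -20 0 0" --pt "-60 -110 -20 0 0" --pt "-357 -381 -20 0 0" --pt "-357 -381 -20 0 0" --pt "-357 -381 -20 0 0" --pt "-357 -381 -20 0 0" --pt "-357 -381 -20 0 0" --pt "-357 -381 -20 0 0" --pt "-357 -381 -20 0 0" --pt "-357 -381 -20 0 0" --pt "-357 -381 -20 0 0" --pt "-357 -381 -20 0 0" --pt "-357 -381 -20 0 0"

```text
t: 22.53
eef_pos: [0.4953, -0.2617, 0.3229]
tool_rot: [-0.001, 0.47, 0.883, -0.002]
contact_force: [-0.2, -0.6, -0.1]
gripper_width: 1.0
```

```bash
python3 - <<'E'
from cup import *
from station import bot
d=bot.read_camera("top"); s=bot.read_camera("scene")
for nm,q in(("top",d),("scene",s)):
  for t,R,H,b,near in(((.6448,.1034,.186),30,95,40.5,.09),((.602,.2535,.157),29,64,27,.07)):
    W=world(q); print(nm, "max z (99pct) near tip", np.percentile(W[(np.linalg.norm(W-np.array(t),axis=-1)<near-.03)][:,2],99).round(4))
    if nm=="scene": cup(q,np.array(t),R,H,b,near)
W=world(d);hsv=cv2.cvtColor(d["frame"],cv2.COLOR_RGB2HSV)
m=(W[...,2]>.036)&(W[...,2]<.05)&(W[...,0]>.42)&(W[...,0]<.6)&(W[...,1]>-.0)&(W[...,1]<.30)&(hsv[...,1]<60)
P=W[m][:,:2];print("panel x'",np.percentile(P@np.array([.8999,.4361]),[5,50,95]))
cv2.imwrite("pics/f1.png",d["frame"][:,:,::-1]);cv2.imwrite("pics/f2.png",s["frame"][:,:,::-1])
# end-face (outer bottom) centroid from top view: points on plane
for t,th,out in(((.6448,.1034,.186),31.6,7),((.602,.2535,.157),23.5,5)):
    px=np.array([.826,.564,0]);a=np.radians(th);ax=-np.sin(a)*px+np.array([0,0,np.cos(a)])
    Q=(W-np.array(t)); m=(np.linalg.norm(Q,axis=-1)<.05)&(hsv[...,1]<50)&(hsv[...,2]>110); v=Q[m]@ax*1000
    print("outer bottom along axis above tip (mm), expected",out,":",np.percentile(v,[50,75,90,97]).round(1))
E
```

```text
top max z (99pct) near tip 0.2044
top max z (99pct) near tip 0.1718
scene max z (99pct) near tip 0.2043
n 1212 y range [-23.4  30.3]
tilt 31.3 rim [ 67.5 -58.4] hi [20.6 18.8] mid [ 17.2 -33.4] tip in cup: axial 37.4 radial 2.7 (bottom at 40.5 )
scene max z (99pct) near tip 0.1718
n 960 y range [-27.2  27.8]
tilt 23.2 rim [ 52.4 -41.9] hi [27.9 15.3] mid [ 13.1 -23.9] tip in cup: axial 27.1 radial -2.7 (bottom at 27 )
panel x' [0.52419685 0.52769176 0.53134521]
outer bottom along axis above tip (mm), expected 7 : [4.4 6.3 7.5 8.7]
outer bottom along axis above tip (mm), expected 5 : [2.3 4.1 5.6 6.7]
```

View pics/f1.png

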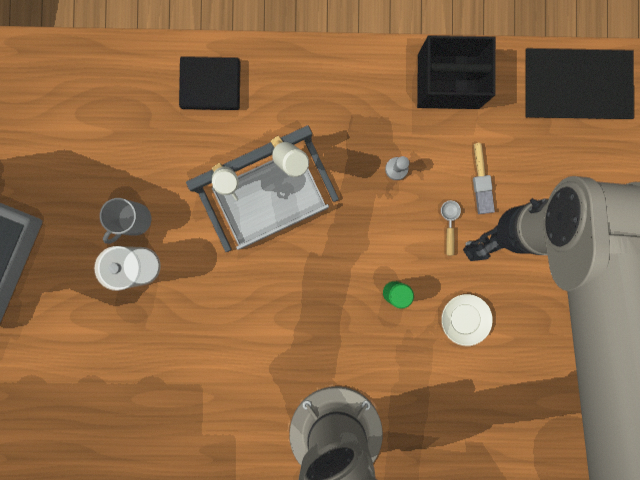

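View pics/f2.png

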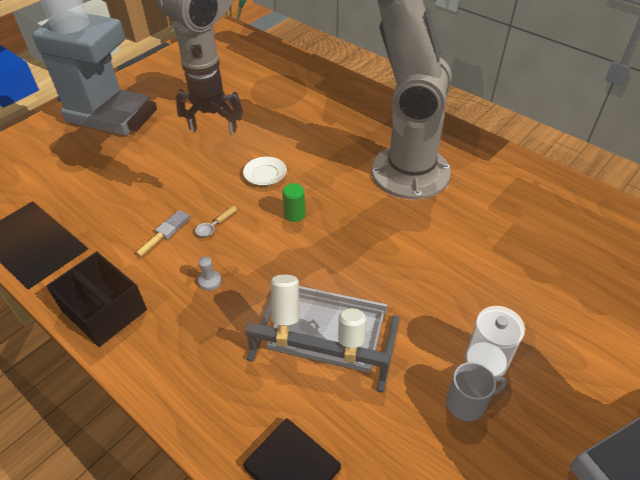

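Top view: the tumbler (290,158) and the espresso cup (223,181) hang on their pegs, the tray is still home, and the bystanders look where they were. The cups' outer bottoms lie about 7.5 and 5.6 mm beyond the peg tips; 7 and 5 mm would mean fully seated. Handing in.

```bash
python3 -c "
from station import bot
print(bot.hand_in()); print(bot.get_obs()['t'])"
```

```text
the job is handed in; nothing more can be done
None
the job is handed in; nothing more can be done
```

I pushed the tray home, then hung the tumbler on the long peg and the espresso cup on the short peg. The job was handed in at about 22.6 s of the 72 s allowed, and no verdict was reported.

- **Tray:** it met its stop, moving under 1 mm for about 17 N more push. Its front panel read the same place right after the push and at the end.
- **Cups:** each cup pivoted in the fingers as it slid down its peg, and I pressed until the peg's end stopped against the inside of the bottom. In the last pictures both hang by themselves, and the arm is well clear and touching nothing.
- **Other things:** the bystanders and the green look-alike look unmoved in the last pictures; I judged this by eye.

| Cup | Tilt | Peg tip along the cup's axis | Must exceed | Inside of bottom |
|---|---|---|---|---|
| Tumbler | about 31° | 35–37 mm | 32.5 mm | 40.5 mm |
| Espresso cup | about 23° | 26–28 mm | 19 mm | 27 mm |

**Disagreements:**
- **Tumbler depth:** the direct reading came out 3–5 mm short of full contact. The top view of the cup's outer bottom (7.5 mm beyond the tip, 7 mm expected) points to it being fully seated. I put the gap down to the camera's height reading, about 3 mm high on the bar.
- **Palm contact:** while the tumbler was being released, the gripper's palm rested on its bottom at about 13 N, under the 40 N limit.

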